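# Fit the bayonet temperature probe to the chocolate tempering tank

### The arm

A 6-joint arm with a two-finger parallel gripper is mounted at the origin on the work surface. World frame = base frame: x ahead of the robot, y to its left, z up, the work surface at z = 0. Lengths are in m, angles in degrees, forces in N, time in s.
With the tool pointing down it reaches from about 0.375 to 0.9 m from the base axis. Payload 3.1 kg.
Tool frame: the origin (TCP) lies midway between the tips of the shut fingers; the grasp point (between the pads) lies 19 mm behind it; x points along the fingers, z is the direction in which the jaws open and shut, and the axes are right-handed (so a half turn about x gives the same grasp; the last joint's range is limited). The gripper opens to 87 mm and grips with 3 to 60 N. Pads are 19 mm wide; open, the fingers measure 117 mm over their backs; the gripper's body (75 mm by 190 mm) begins 51 mm behind the grasp point.
Start: joints at [52.913, 30.224, 82.088, -0, 67.689, -10.227], TCP at [0.282, 0.558, 0.223] pointing down, gripper open.
Joint ranges: [-176.69, 176.69], [-43.24, 126.21], [12.49, 139.97], [-82, 262], [0, 151.66], [-163.58, 163.58]. Speed limits (degrees/s): [159.86, 159.86, 180, 180, 180, 180].

### API

Orientations are given as a 3x3 rotation matrix whose columns are the frame's x, y, z axes.
In Python, from rig import * gives the robot as it stands.
- The arm moves only by the tool play_rows, never from a script. Its argument "rows" is a list that holds one entry, the list of rows, each a list of 7 numbers: the shift along the tool's x, y, z in m, then the turn, a rotation vector about the tool's x, y, z in degrees, then the finger opening in m, from 0 to 0.087. A call has 1 to 12 rows; each row is the pose to reach, as a shift and turn from the pose commanded when the call began, along the tool's axes at that moment; what a row does not reach only later rows make up. A row lasts 1/10 s, in which the tool goes at most 50 mm and 8.59 degrees, less where a joint would pass 70% of its speed; a pose out of reach is approached as far as the arm can. A call with a gripper value outside its range is refused whole. The fingers move at their own pace and stop on an object; the grip force is fixed at half the most. Time passes only in rows, so rows that repeat a pose let the fingers close. It gives the time, the measured TCP pose, the force and the opening at its end, in the units of the state.
- read_state(): the state, without advancing time (a new reading comes with each control period).
- capture(name): name is "side" or "top" or "wrist"; returns a dict with "pixels" (420x560x3 uint8, red, green, blue), "intrinsics" (3x3 intrinsics, pixels), "k1" (the pictures are not rectified: a ray, as slopes to the right and down, at radius r is drawn at 1 + k1 r^2 times it, then the intrinsics apply), "rvec" (rotation vector, rad) and "tvec" (3), from world to camera coordinates, as OpenCV has them. Camera axes: x right, y down, z forward; pixel columns grow to the right and rows downward; lengths in m; the calibration is good to about 2 mm. A picture is of the moment at which its call begins. There is no depth.
- hand_in(): hands the job in, once; it reports no verdict.
Trained networks look in the newest picture that a camera, given by its name, has taken for a name from the list of things; names that differ only in an ending like _2 or _b are one class to them, and where a whole thing is asked for, a point or a joint stands for the part that bears it (a point fixed in the world has none). Each returns a list of dicts, best first, with "p" (0 to 1); they miss things now and then, are a little off and sometimes report something else, mostly with a low value. They report only what shows in the picture. A call takes as long as a camera call. They do not tell look-alikes from the thing itself.
- trace(camera, target): "mask" (420x560 bool, what is visible of it) and "at" ([column, row] in pixels, amid what is visible of it).
The state is a dict: "time_s": time; "joint_positions": joint angles; "qvel": joint speeds; "tau": joint torques, N m; "position": TCP position; "tcp_rot": TCP orientation; "force": force on the tool from outside, world axes, zero at the start; "moment": the same for the moment, N m; "opening": opening from 0.0 (shut) to 1.0 (fully open).
Only numpy, scipy, OpenCV 4.12 (cv2) and the standard library are available. Lean on these libraries where they do the work, as an engineer would, in place of code of your own. Each camera call takes 0.05 s, during which the arm holds its last target.

### The job

Get the tempering tank ready: slide the blue shutter fully off the probe port and pull the orange-handled probe out of its foam case. Set it in the port with its brass lugs in the two slots (yellow marks), push it down against the spring, turn it a quarter clockwise to the green marks and let go so that it clicks up home. Then press the green start button, leaving the mould and the bowl where they are.

Things in the scene. Friction and masses are not known exactly. Their poses are not given: they have to be found in the camera images.
- tank: Chocolate tempering tank, fixed: white box 320 (x) x 300 (y) x 120 mm high. Origin: centre of the underside; -x is its front. On its deck: a lidded bowl at the rear, up to 34 mm above the deck; two aluminium shutter rails along y, 37 mm high, 47 mm in x either side of the port's axis.
- port: Bayonet port on the deck, fixed to the tank. Origin on its upright axis at deck height; x axis (both ways) = LOCKED direction of the probe's lugs. Dark ring 68 mm across, 30.5 mm high, bore 33 mm; below the deck an 18 mm square well. HOME: probe origin 31 mm below the port origin, x axes parallel within about 8 deg (either way round), held up by a spring in pockets.
- port_slot (a point): Yellow mark on the ring's top at one of two entry slots (opposite each other, about 14 mm wide, open from above), on the line +80 deg (counter-clockwise from above) from port x. To turn, push until the probe origin is 36 to 42 mm below the port origin (38 is good), so that the lugs pass under the lip; the other way and higher up the turn is blocked.
- port_lock (a point): Green mark on the ring's top at a locked position (a second one opposite): the lugs are turned here 80 deg clockwise seen from above; a solid stop ends the turn about 8 deg beyond. When pushed depth is let go here, the spring lifts the probe 4 mm or more into pockets, which is home.
- plunger_top (a point): Top of the brass sprung plunger down in the port's well, 21 mm below the port origin when free. The probe's tip presses it: 2 N at first contact, 0.5 N more per mm (7 N at home, about 11 N at 38 mm below the port origin).
- probe: Temperature probe, loose, 110 to 225 g, upright. Origin: stem tip, z up. Steel stem 14 mm dia. 0-47 mm up, tapered tip; hub 30 mm dia. 47-76; two brass lugs along x, 50-57 mm up, 46 mm over the ends, 8 wide; black flange 52 mm dia. 76-80; orange bar handle 80-120 mm up, 44 long along x (same line as the lugs), 16 thick in y. Same after half a turn.
- probe_grip (a point): Centre of the probe's orange handle, 100 mm above the probe's origin; pinch it across its 16 mm thickness (probe y).
- case: Open black case with grey foam, fixed, 160 (x) x 120 (y) mm, 48 mm high; folded-back lid 105 mm further on at +x, 14 mm high. Origin: centre of the case's underside. The cutout is on its upright axis, floor 4 mm up; the probe stands in it, gripped by two side pads (about 5 N each): a pull of some 5 to 14 N with small wiggles frees it after 45 mm of lift.
- shutter (a joint): Blue sliding shutter over the port: 0 = covers the port, 0.09 m = fully aside. It slides along the tank's +y and stays where it is left (friction about 1.5 N). Plate 84 (x) x 80 (y) mm, its top 37 mm above the deck.
- shutter_grip (a point): Point on the shutter's upright fin, 59 mm above the deck. The fin is 34 mm long along the tank's x, 12 mm thick in the tank's y, and runs from 37 to 69 mm above the deck.
- start (a joint): Green start button on the deck: 0 = up, 0.006 m = fully pressed (5 N); springs back.
- start_top (a point): Centre of the green button's top face (28 mm across), facing up.
- mould: Bystander: clear chocolate mould, 100 x 170 x 22 mm, with brown round cavities. Origin: centre of its underside.
- bowl: Bystander: small steel bowl, 110 mm across, 50 mm high. Origin: centre of its underside.
There are look-alikes about, which are no part of the job. What is shaped like the probe but pink is not meant.

How it is judged (in metres and radians):
On the way, in this order (a step that is already met when the one before it is completed fails the run):
1. the shutter is slid aside (at least 75 mm of its 90 mm) (value of joint shutter above 0.075 m), for 0.1 s.
2. the probe is pulled clear of the case (tip above the foam) (z of probe in the frame of case above 0.052 m), for 0.05 s.
3. the probe, lugs in the slots, is pushed down in the port against the spring (origin 34 mm or more below the port origin, not yet turned) (horizontal distance between probe and port below 0.006 m and z of probe in the frame of port below -0.034 m and angle between the x axis of probe and the x axis of port, either way round above 0.9 rad), for 0.02 s.
4. the probe has been turned, has sprung up home and has been let go (horizontal distance between probe and port below 0.006 m and z of probe in the frame of port between -0.034 and -0.028 m and angle between the x axis of probe and the x axis of port, either way round below 0.25 rad and contact force between the fingers and probe below 0.1 N), for 0.2 s.
5. the start button is pressed (4 mm or more) (value of joint start above 0.004 m), for 0.02 s.
At the end, for the whole second after the job is handed in: The probe is upright and at rest in the port, locked home: its origin within 6 mm of the port's axis and 28 to 34 mm below the port origin, its x axis within 0.25 rad of port x (either way round); the shutter is at least 70 mm open; the start button has been pressed and is up again (horizontal distance between probe and port below 0.006 m and z of probe in the frame of port between -0.034 and -0.028 m and angle between the x axis of probe and the x axis of port, either way round below 0.25 rad and angle between probe's own z axis and vertical below 0.15 rad and linear speed of probe below 0.02 m/s and value of joint shutter above 0.07 m and value of joint start below 0.002 m); the robot touches nothing.
It fails at once if the mould or the bowl is moved by more than 25 mm (distance of any of mould, bowl from where it was at the start of the episode above 0.025 m).
It fails at once if the probe is tipped over (more than 0.7 rad) (angle between probe's own z axis and vertical above 0.7 rad).
It also fails if it takes over 72 s, if anything falls off the work surface, if the arm or the gripper's body presses on something with over 40 N, if the wrist force passes 120 N, or if a joint passes its speed limit or range.

## Working session

There is one attempt and no reset: what is moved stays moved. The work goes in short steps, Python scripts to look and compute and a tool call to move; the robot and the scene stay as the last step left them, time stands still between calls to the robot, and variables do not carry over. Pictures are saved under pics/ and viewed, and the job is handed in when it is done.

Besides the shell and the picture viewer there is one more tool, called after ">>>" as name(argument=value, ...) on one line, values as JSON. play_rows: Moves the arm, as the interface text tells. Its arguments: {"type":"object","properties":{"rows":{"type":"array"}},"required":["rows"]}

```bash
ls; mkdir -p pics; cat > h.py <<'E'
from rig import *
import numpy as np, cv2
def cap(n,fn=None):
    c=capture(n)
    if fn: cv2.imwrite('pics/'+fn, c['pixels'][:,:,::-1])
    return c
E
python3 - <<'E'
from h import *
s=read_state(); print(s)
for n in ['side','top','wrist']:
    c=cap(n,n+'0.png'); print(n,c['intrinsics'],c['k1'],c['rvec'],c['tvec'])
    R=cv2.Rodrigues(np.array(c['rvec']))[0]; print('campos',-R.T@np.array(c['tvec']),'fwd',R[2])
E
```

```text
pics
{'time_s': 0.0, 'joint_positions': array([ 5.29130916e+01,  3.02783870e+01,  8.21570968e+01, -2.00768557e-03,
        6.76872418e+01, -1.02280091e+01]), 'qvel': array([-0.07177658, -0.06156636, -0.04711422,  0.05547853,  0.00188219,
        0.04511566]), 'tau': array([-1.16114581e-03, -4.40035701e+01, -1.76591563e+01,  6.32981001e-02,
        5.83071692e-02, -1.47507076e-04]), 'position': array([0.28191345, 0.55698881, 0.22157388]), 'tcp_rot': array([[-1.26579967e-03, -8.92127657e-01,  4.51781631e-01],
       [-1.72823963e-03,  4.51783269e-01,  8.92126051e-01],
       [-9.99997705e-01,  3.48465941e-04, -2.11367749e-03]]), 'force': array([-0.49056078,  0.07416813,  1.03053915]), 'moment': array([-0.0063826 ,  0.00062743, -0.00310593]), 'opening': 0.9996138115803259}
side [[417.72040766   0.         269.29910836]
 [  0.         417.72040766 208.52862212]
 [  0.           0.           1.        ]] -0.13224625395198206 [ 2.21976513 -0.9729694   0.36119236] [-0.35004373  0.35679936  0.73013643]
campos [ 0.07514878 -0.42645519  0.77163737] fwd [ 0.48951834  0.47383048 -0.73202218]
top [[468.51323755   0.         281.03418468]
 [  0.         468.51323755 212.52888194]
 [  0.           0.           1.        ]] -0.08672389892752999 [ 2.17681639 -2.1511495   0.18221809] [-0.02076125  0.51337115  1.05847151]
campos [0.36323941 0.01763839 1.11896779] fwd [ 0.13740523 -0.02952917 -0.99007466]
wrist [[332.98884147   0.         274.06176886]
 [  0.         332.98884147 213.13724306]
 [  0.           0.           1.        ]] -0.04242661816247501 [-2.4777462  -1.52252717 -0.19762881] [-0.6228726  -0.03270438  0.39179777]
campos [0.21927191 0.58875585 0.38448892] fwd [ 0.23121273 -0.12116757 -0.96532849]
```

View pics/side0.png

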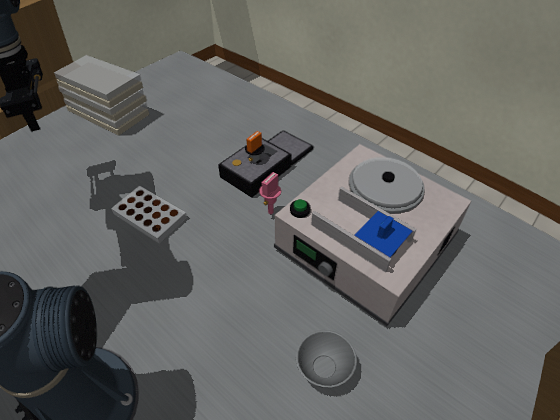

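View pics/top0.png

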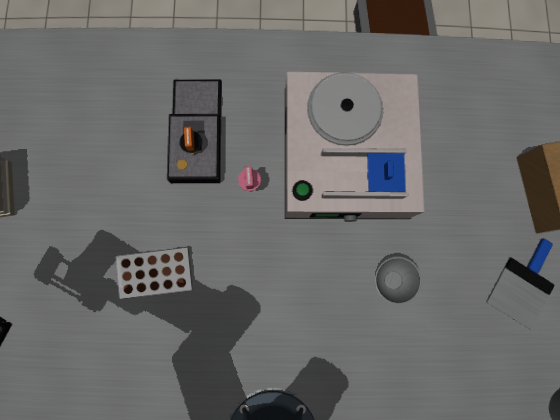

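View pics/wrist0.png

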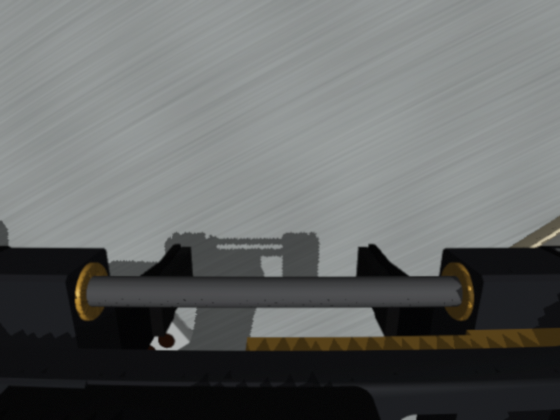

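```bash
cat >> h.py <<'E'
def cam(c):
    return cv2.Rodrigues(np.array(c['rvec'],float))[0], np.array(c['tvec'],float).reshape(3), np.array(c['intrinsics'],float), float(c['k1'])
def ray(c,uv):
    R,t,K,k1=cam(c)
    p=cv2.undistortPointsIter(np.array([[uv]],float),K,np.array([k1,0,0,0.]),None,None,(3,100,1e-12))[0,0]
    d=R.T@np.array([p[0],p[1],1.]); return -R.T@t, d/np.linalg.norm(d)
def onz(c,uv,z):
    o,d=ray(c,uv); return o+d*(z-o[2])/d[2]
def proj(c,P):
    R,t,K,k1=cam(c)
    return cv2.projectPoints(np.array(P,float).reshape(-1,1,3),np.array(c['rvec'],float),t,K,np.array([k1,0,0,0.]))[0][:,0]
def tri(c1,u1,c2,u2):
    o1,d1=ray(c1,u1);o2,d2=ray(c2,u2)
    A=np.stack([d1,-d2],1); s=np.linalg.lstsq(A,o2-o1,rcond=None)[0]
    a=o1+s[0]*d1;b=o2+s[1]*d2
    return (a+b)/2,np.linalg.norm(a-b)
E
python3 - <<'E'
from h import *
import pickle
C={n:cap(n) for n in ['side','top']}
D={}
for t in ['tank','shutter','shutter_grip','probe','probe_grip','case','start','start_top','mould','bowl','port']:
    for n in C:
        for r in trace(n,t)[:3]:
            m=r['mask']; ys,xs=np.nonzero(m); print(t,n,round(r['p'],2),np.round(r['at'],1),m.sum(),xs.min() if len(xs) else 0,xs.max() if len(xs) else 0,ys.min() if len(xs) else 0,ys.max() if len(xs) else 0)
            D.setdefault((t,n),[]).append(r)
pickle.dump((C,D),open('d0.pkl','wb'))
for n,(y0,y1,x0,x1) in {'side':(120,340,200,480),'top':(60,240,150,440)}.items():
    im=C[n]['pixels'][y0:y1,x0:x1,::-1]; s=800/(x1-x0)
    s=min(s,600/(y1-y0)); cv2.imwrite(f'pics/{n}z.png',cv2.resize(im,None,fx=s,fy=s,interpolation=cv2.INTER_CUBIC))
E
```

```text
tank side 0.94 [372.7 228.7] 20583 274 470 145 324
tank top 0.77 [350.8 145. ] 19760 284 424 71 221
shutter side 0.81 [380.6 233.4] 1429 355 410 211 256
shutter top 0.74 [386.  171.7] 1460 367 405 153 191
shutter_grip side 0.75 [385.8 234. ] 1383 355 409 212 256
shutter_grip side 0.2 [263.2 161. ] 2887 218 313 130 196
shutter_grip top 0.85 [382.9 171. ] 1437 367 405 153 191
probe side 0.86 [272.  191.1] 504 261 280 172 213
probe top 0.92 [250.6 181.3] 397 239 260 166 190
probe top 0.77 [187.9 140.8] 444 179 202 127 153
probe_grip side 0.87 [252.9 147.5] 409 245 263 132 160
probe_grip side 0.66 [270.6 191.9] 528 260 280 173 213
probe_grip top 0.87 [247.4 179.3] 439 238 260 166 191
probe_grip top 0.84 [190.4 143. ] 446 179 201 127 153
probe_grip top 0.72 [154.8 272.3] 3098 117 193 248 298
case side 0.87 [264.3 162.5] 2955 218 314 130 196
case top 0.86 [198.2 128. ] 4989 167 221 78 183
start side 0.58 [304.  201.6] 131 294 306 199 211
start_top side 0.59 [300.6 205.4] 139 294 306 199 211
start_top top 0.51 [300.3 187.5] 136 297 309 183 195
mould side 0.78 [147.5 212.2] 2240 113 185 187 241
mould top 0.95 [152.9 272.1] 3185 116 192 248 298
bowl side 0.7 [327.3 360.4] 2745 296 356 330 387
bowl side 0.3 [300.3 203.7] 96 295 305 200 210
bowl top 0.93 [396.1 279.6] 1696 374 420 257 303
```

View pics/sidez.png

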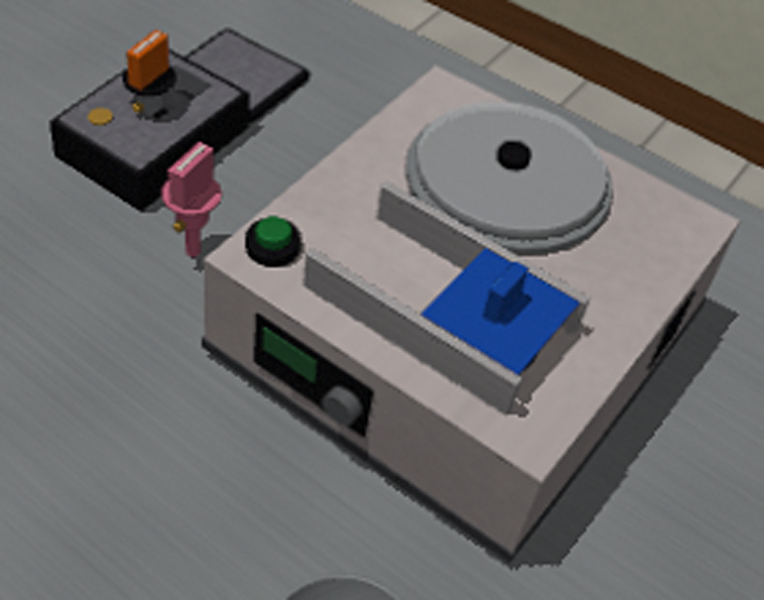

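View pics/topz.png

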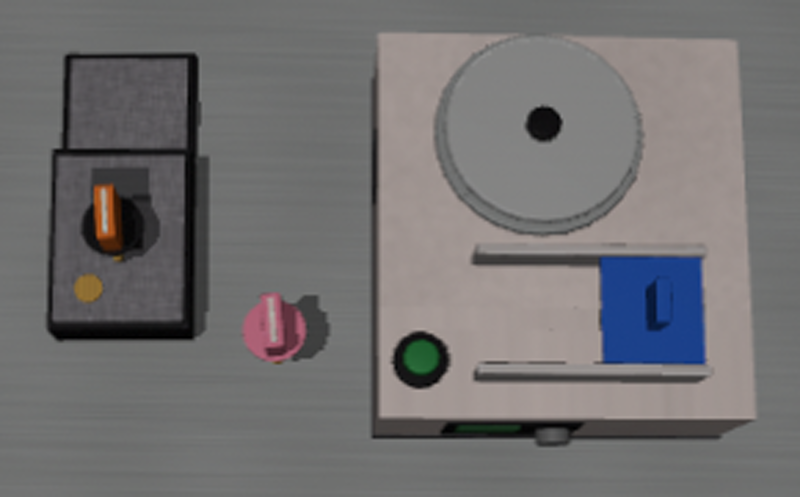

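```bash
python3 - <<'E'
from h import *
import pickle
C,D=pickle.load(open('d0.pkl','rb'))
c=C['top'];f=lambda u:(150+u[0]/2.7586,60+u[1]/2.7586)
s=C['side'];g=lambda u:(200+u[0]/2.7273,120+u[1]/2.7273)
print('tank top'); P=[onz(c,f(u),.12) for u in [(377,33),(738,41),(755,418),(373,417)]]; print(np.round(P,4),np.mean(P,0))
P=[onz(s,g(u),.12) for u in [(436,66),(737,221),(541,484),(205,263)]]; print(np.round(P,4),np.mean(P,0))
print('shutter plate');P=[onz(c,f(u),.157) for u in [(601,257),(702,257),(706,363),(602,363)]]; print(np.round(P,4),np.mean(P,0))
print('fin')
print([np.round(onz(c,f(u),.189),4) for u in [(656,278),(671,278),(672,319),(656,319)]])
print('fin side top',[np.round(onz(s,g(u),.189),4) for u in [(517,262),(527,268),(500,297),(490,291)]])
print('start',[tri(c,f((421,357)),s,g((274,230)))], onz(c,f((421,357)),.145))
print('case');P=[onz(c,f(u),.048) for u in [(53,150),(187,150),(191,324),(49,325)]]; print(np.round(P,4),np.mean(P,0))
P=[onz(s,g(u),.048) for u in [(53,126),(147,186),(247,93),(160,47)]]; print(np.round(P,4),np.mean(P,0))
print('handle top z.124');P=[onz(c,f(u),.124) for u in [(96,185),(112,185),(121,238),(104,240)]]; 
P=[onz(c,f(u),.124) for u in [(104,188),(109,233)]]; print(np.round(P,4),np.mean(P,0))
P=[onz(s,g(u),.124) for u in [(127,60),(160,32),(168,37),(136,66)]]; print(np.round(P,4),np.mean(P,0))
E
```

```text
tank top
[[ 0.8237 -0.0218  0.12  ]
 [ 0.8264 -0.3236  0.12  ]
 [ 0.5085 -0.3251  0.12  ]
 [ 0.505  -0.0211  0.12  ]] [ 0.66589713 -0.17291656  0.12      ]
[[ 0.8235 -0.0227  0.12  ]
 [ 0.8264 -0.3194  0.12  ]
 [ 0.507  -0.3257  0.12  ]
 [ 0.5026 -0.0292  0.12  ]] [ 0.6649104  -0.17423695  0.12      ]
shutter plate
[[ 0.6272 -0.1951  0.157 ]
 [ 0.629  -0.2747  0.157 ]
 [ 0.5452 -0.2753  0.157 ]
 [ 0.5438 -0.1943  0.157 ]] [ 0.58631988 -0.2348583   0.157     ]
fin
[array([ 0.6032, -0.2294,  0.189 ]), array([ 0.6034, -0.2408,  0.189 ]), array([ 0.5721, -0.2407,  0.189 ]), array([ 0.5718, -0.2286,  0.189 ])]
fin side top [array([ 0.6026, -0.2305,  0.189 ]), array([ 0.6025, -0.2386,  0.189 ]), array([ 0.5676, -0.2388,  0.189 ]), array([ 0.5676, -0.2309,  0.189 ])]
start [(array([ 0.54973869, -0.05727465,  0.13974071]), np.float64(0.0006718912564477813))] [ 0.54847501 -0.05665498  0.145     ]
case
[[0.7441 0.2544 0.048 ]
 [0.7456 0.1386 0.048 ]
 [0.5923 0.1304 0.048 ]
 [0.5898 0.2503 0.048 ]] [0.66794051 0.1934204  0.048     ]
[[0.5822 0.243  0.048 ]
 [0.5838 0.1173 0.048 ]
 [0.7441 0.1363 0.048 ]
 [0.7402 0.2522 0.048 ]] [0.66257082 0.18721454 0.048     ]
handle top z.124
[[0.6858 0.1952 0.124 ]
 [0.6488 0.1896 0.124 ]] [0.66730401 0.19242038 0.124     ]
[[0.6362 0.19   0.124 ]
 [0.687  0.1971 0.124 ]
 [0.6864 0.186  0.124 ]
 [0.6354 0.1776 0.124 ]] [0.66125105 0.18769537 0.124     ]
```

```bash
cat >> h.py <<'E'
from scipy.spatial.transform import Rotation as Ro
def down(a):  # tool pointing down, tool z at world yaw a deg
    a=np.radians(a); z=np.array([np.cos(a),np.sin(a),0]);x=np.array([0,0,-1.]);return np.stack([x,np.cross(z,x),z],1)
def row(p0,a0,p1,a1):
    # tool yaw a: rotation about tool x = -(a1-a0)
    return np.round(down(a0).T@(np.array(p1)-np.array(p0)),4), -(a1-a0)
def yaw(R): return np.degrees(np.arctan2(R[1,2],R[0,2]))
def st():
    s=read_state(); print('t',round(s['time_s'],2),'p',np.round(s['position'],4),'yaw',round(yaw(s['tcp_rot']),2),'xax',np.round(s['tcp_rot'][:,0],4),'F',np.round(s['force'],2),'open',round(s['opening']*87,1),'q',np.round(s['joint_positions'],1)); return s
E
python3 - <<'E'
from h import *
print(row([.282,.558,.223],63.14,[.43,.162,.28],-20))
E
```

```text
(array([-0.057 , -0.311 , -0.2864]), 83.14)
```

>>> play_rows(rows=[[[-0.057,-0.311,-0.286,83.14,0,0,0.087],[-0.057,-0.311,-0.286,83.14,0,0,0.087],[-0.057,-0.311,-0.286,83.14,0,0,0.087],[-0.057,-0.311,-0.286,83.14,0,0,0.087],[-0.057,-0.311,-0.286,83.14,0,0,0.087],[-0.057,-0.311,-0.286,83.14,0,0,0.087],[-0.057,-0.311,-0.286,83.14,0,0,0.087],[-0.057,-0.311,-0.286,83.14,0,0,0.087],[-0.057,-0.311,-0.286,83.14,0,0,0.087],[-0.057,-0.311,-0.286,83.14,0,0,0.087],[-0.057,-0.311,-0.286,83.14,0,0,0.087],[-0.057,-0.311,-0.286,83.14,0,0,0.087]]])

```text
time_s: 2.55
position: [0.4304, 0.162, 0.2796]
tcp_rot: [[-0.0, 0.34, 0.94], [0.0, 0.94, -0.34], [-1.0, 0.0, -0.0]]
force: [-0.0, 0.5, -0.2]
opening: 1.001
```

```bash
python3 - <<'E'
from h import *
s=st()
print(row([.430,.162,.28],-20,[.587,-.235,.24],-89.6))
E
```

```text
t 2.55 p [0.4304 0.162  0.2796] yaw -19.87 xax [-2.e-04  1.e-04 -1.e+00] F [-0.05  0.51 -0.23] open 87.1 q [  6.7  13.1 100.6   0.   66.3  26.5]
(array([ 0.04  , -0.3194,  0.2833]), 69.6)
```

>>> play_rows(rows=[[[0.04,-0.3194,0.2833,69.6,0,0,0.087],[0.04,-0.3194,0.2833,69.6,0,0,0.087],[0.04,-0.3194,0.2833,69.6,0,0,0.087],[0.04,-0.3194,0.2833,69.6,0,0,0.087],[0.04,-0.3194,0.2833,69.6,0,0,0.087],[0.04,-0.3194,0.2833,69.6,0,0,0.087],[0.04,-0.3194,0.2833,69.6,0,0,0.087],[0.04,-0.3194,0.2833,69.6,0,0,0.087],[0.04,-0.3194,0.2833,69.6,0,0,0.087],[0.04,-0.3194,0.2833,69.6,0,0,0.087],[0.04,-0.3194,0.2833,69.6,0,0,0.087],[0.04,-0.3194,0.2833,69.6,0,0,0.087]]])

```text
time_s: 3.75
position: [0.5871, -0.233, 0.2393]
tcp_rot: [[-0.001, 1.0, 0.01], [0.001, 0.01, -1.0], [-1.0, -0.001, -0.001]]
force: [0.3, 0.5, 0.0]
opening: 1.002
```

```bash
python3 - <<'E'
from h import *
s=st()
c=cap('wrist','w1.png')
print(proj(c,[[.587,-.235,.189]]))
E
```

```text
t 3.75 p [ 0.5871 -0.233   0.2393] yaw -89.44 xax [-0.0013  0.0012 -1.    ] F [0.29 0.46 0.03] open 87.2 q [-31.8  29.8  79.9   0.   70.4  57.7]
[[275.41603506 233.64752022]]
```

View pics/w1.png

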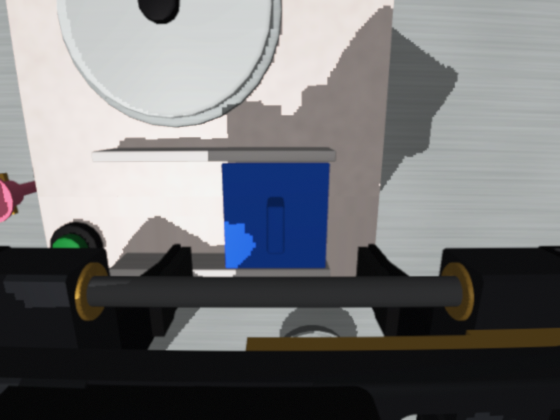

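>>> play_rows(rows=[[[0.04,0,0,0,0,0,0.06],[0.065,0,0,0,0,0,0.06],[0.075,0,0,0,0,0,0.06],[0.075,0,0,0,0,0,0.06],[0.075,0,0,0,0,0,0.0],[0.075,0,0,0,0,0,0.0],[0.075,0,0,0,0,0,0.0],[0.075,0,0,0,0,0,0.0],[0.075,0,0,0,0,0,0.0],[0.075,0,0,0,0,0,0.0]]])

```text
time_s: 4.8
position: [0.5876, -0.2352, 0.1647]
tcp_rot: [[0.0, 1.0, 0.007], [-0.0, 0.007, -1.0], [-1.0, 0.0, 0.0]]
force: [-0.2, -0.6, -0.2]
opening: 0.228
```

```bash
python3 - <<'E'
from h import *
s=st()
E
```

```text
t 4.8 p [ 0.5876 -0.2352  0.1647] yaw -89.6 xax [ 2.e-04 -2.e-04 -1.e+00] F [-0.18 -0.63 -0.23] open 19.8 q [-31.9  34.6  84.   -0.   61.3  57.7]
```

>>> play_rows(rows=[[[0,0,0,0,0,0,0],[0,0,0,0,0,0,0],[0,0,0,0,0,0,0],[0,0,-0.01,0,0,0,0],[0,0,-0.025,0,0,0,0],[0,0,-0.04,0,0,0,0],[0,0,-0.055,0,0,0,0],[0,0,-0.07,0,0,0,0],[0,0,-0.08,0,0,0,0],[0,0,-0.086,0,0,0,0],[0,0,-0.089,0,0,0,0],[0,0,-0.089,0,0,0,0]]])

```text
time_s: 6.0
position: [0.5865, -0.1449, 0.1646]
tcp_rot: [[-0.001, 1.0, 0.007], [0.002, 0.007, -1.0], [-1.0, -0.001, -0.002]]
force: [-2.7, 2.5, 4.2]
opening: 0.132
```

```bash
python3 - <<'E'
from h import *
s=st()
c=cap('top','t2.png');c=cap('side','s2.png')
E
```

```text
t 6.0 p [ 0.5865 -0.1449  0.1646] yaw -89.59 xax [-0.001   0.0018 -1.    ] F [-2.66  2.54  4.23] open 11.5 q [-24.5  32.6  88.3   0.1  59.1  65. ]
```

View pics/s2.png

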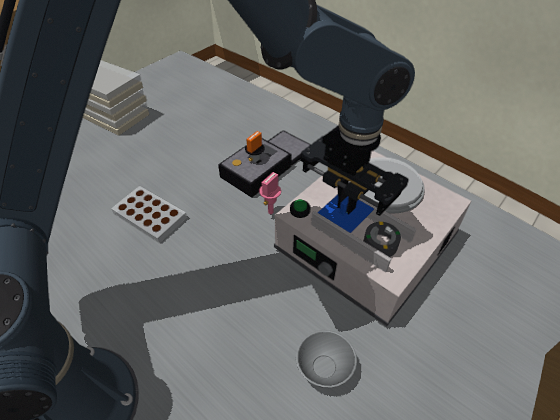

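>>> play_rows(rows=[[[0,0,0,0,0,0,0.05],[0,0,0,0,0,0,0.05],[0,0,0,0,0,0,0.05],[0,0,0,0,0,0,0.05],[-0.03,0,0,0,0,0,0.05],[-0.075,0,0,0,0,0,0.05],[-0.095,-0.015,-0.04,-3,0,0,0.05],[-0.095,0,-0.09,-7.6,0,0,0.05],[-0.095,0.02,-0.14,-7.6,0,0,0.05],[-0.095,0.05,-0.18,-7.6,0,0,0.05],[-0.095,0.08,-0.22,-7.6,0,0,0.05],[-0.095,0.08,-0.22,-7.6,0,0,0.05]]])

```text
time_s: 7.3
position: [0.6681, 0.0795, 0.2593]
tcp_rot: [[0.003, 0.99, 0.144], [0.002, 0.144, -0.99], [-1.0, 0.004, -0.002]]
force: [-0.3, -0.7, -0.1]
opening: 0.577
```

```bash
python3 - <<'E'
from h import *
import pickle
s=st()
C={n:cap(n,n+'3.png') for n in ['top','side','wrist']}
pickle.dump(C,open('d3.pkl','wb'))
for n,(y0,y1,x0,x1) in {'side':(190,300,320,460),'top':(130,220,340,440)}.items():
    im=C[n]['pixels'][y0:y1,x0:x1,::-1]; s=5
    cv2.imwrite(f'pics/{n}z3.png',cv2.resize(im,None,fx=s,fy=s,interpolation=cv2.INTER_CUBIC))
E
```

```text
t 7.3 p [0.6681 0.0795 0.2593] yaw -81.71 xax [ 0.0034  0.0021 -1.    ] F [-0.28 -0.71 -0.09] open 50.2 q [-2.8 32.  72.4  0.1 75.4 78.9]
```

View pics/sidez3.png

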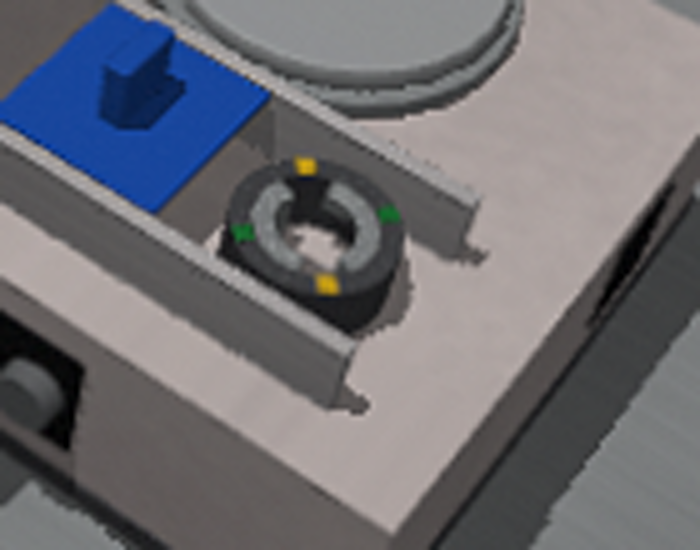

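View pics/topz3.png

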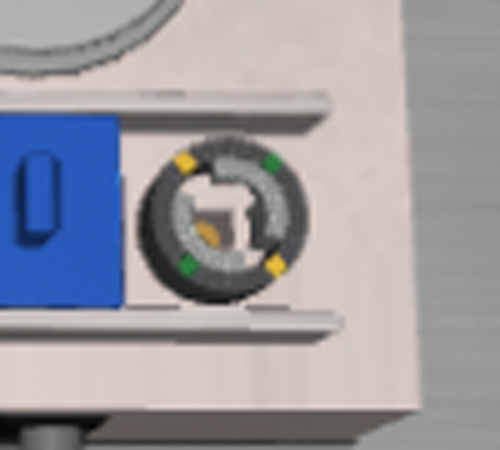

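View pics/wrist3.png

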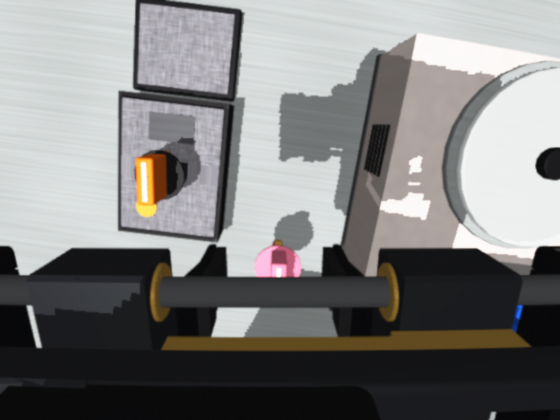

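```bash
python3 - <<'E'
from h import *
import pickle
C=pickle.load(open('d3.pkl','rb'))
f=lambda u:((u[0]+.5)/5-.5+340,(u[1]+.5)/5-.5+130); g=lambda u:((u[0]+.5)/5-.5+320,(u[1]+.5)/5-.5+190)
Y={}
for nm,t,s in [('y1',(186,162),(306,166)),('y2',(277,266),(327,285)),('g1',(273,162),(389,214)),('g2',(188,265),(243,232))]:
    a=onz(C['top'],f(t),.1505);b=onz(C['side'],g(s),.1505); P,e=tri(C['top'],f(t),C['side'],g(s))
    Y[nm]=(a,b); print(nm,np.round(a,4),np.round(b,4),np.round(P,4),round(e,4))
for k in (0,1):
    c=np.mean([Y[n][k] for n in Y],0); an=lambda a,b:np.degrees(np.arctan2(*(Y[a][k]-Y[b][k])[[1,0]]))
    print('centre',c,'slot',an('y1','y2'),'lock',an('g1','g2'))
for n in ['wrist','top','side']:
  for t in ['probe_grip','probe']:
    for r in trace(n,t): print(n,t,round(r['p'],2),np.round(r['at'],1),r['mask'].sum())
im=C['wrist']['pixels'][80:260,80:260,::-1]; cv2.imwrite('pics/wz3.png',cv2.resize(im,None,fx=3.3333,fy=3.3333,interpolation=cv2.INTER_CUBIC))
im=C['top']['pixels'][100:190,150:260,::-1]; cv2.imwrite('pics/tz3.png',cv2.resize(im,None,fx=6,fy=6,interpolation=cv2.INTER_CUBIC))
im=C['side']['pixels'][120:210,210:320,::-1]; cv2.imwrite('pics/sz3.png',cv2.resize(im,None,fx=6,fy=6,interpolation=cv2.INTER_CUBIC))
E
```

```text
y1 [ 0.6099 -0.2156  0.1505] [ 0.6102 -0.2141  0.1505] [ 0.6092 -0.2149  0.1522] 0.0008
y2 [ 0.5651 -0.254   0.1505] [ 0.5651 -0.2526  0.1505] [ 0.5645 -0.2533  0.1518] 0.0009
g1 [ 0.6107 -0.2535  0.1505] [ 0.6111 -0.2519  0.1505] [ 0.6099 -0.2527  0.1523] 0.0009
g2 [ 0.5648 -0.2154  0.1505] [ 0.5653 -0.2143  0.1505] [ 0.5644 -0.2149  0.1519] 0.0005
centre [ 0.58763469 -0.23463172  0.1505    ] slot 40.677711331346416 lock -39.70836784178419
centre [ 0.58793941 -0.23321932  0.1505    ] slot 40.521185729854004 lock -39.365358758961186
wrist probe_grip 0.92 [275.1 261.5] 1345
wrist probe_grip 0.87 [157.2 175. ] 2227
wrist probe 0.89 [276.1 264.2] 1229
wrist probe 0.7 [155.  176.2] 2264
top probe_grip 0.6 [379.1 178. ] 712
top probe_grip 0.59 [252.2 180.1] 267
top probe 0.74 [381.8 177.7] 771
top probe 0.73 [250.9 182.4] 259
side probe_grip 0.77 [254.1 148. ] 399
side probe_grip 0.63 [269.6 191.6] 539
side probe 0.73 [254.7 146. ] 399
```

View pics/wz3.png

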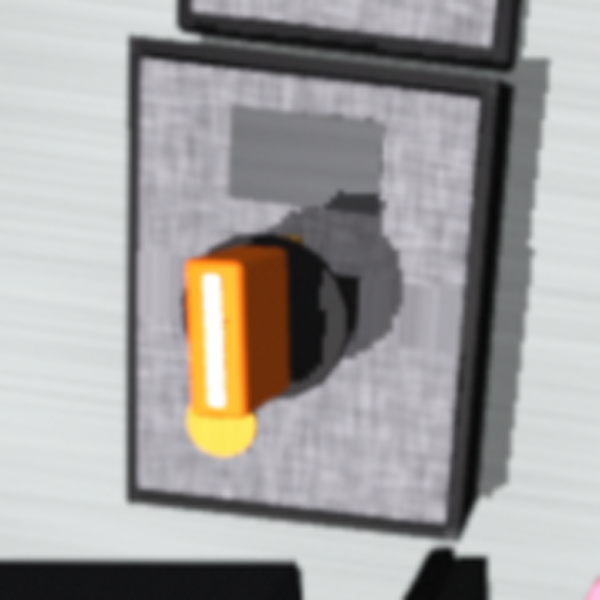

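View pics/tz3.png

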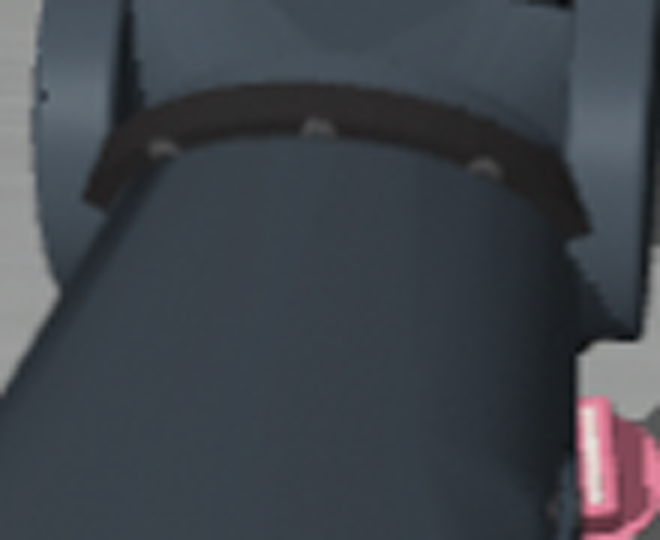

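View pics/sz3.png

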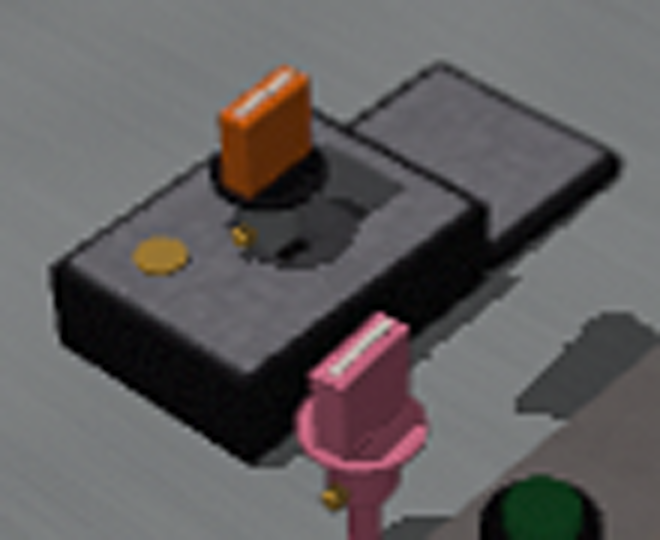

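```bash
python3 - <<'E'
from h import *
import pickle
C=pickle.load(open('d3.pkl','rb'))
k=600/180;f=lambda u:((u[0]+.5)/k-.5+80,(u[1]+.5)/k-.5+80); g=lambda u:((u[0]+.5)/6-.5+210,(u[1]+.5)/6-.5+120)
W=np.array([onz(C['wrist'],f(u),.124) for u in [(187,261),(243,261),(248,416),(189,413)]]);print(np.round(W,4),W.mean(0))
S=np.array([onz(C['side'],g(u),.124) for u in [(220,113),(287,67),(312,78),(245,124)]]);print(np.round(S,4),S.mean(0))
for P in (W,):
  for a,b in [(3,0),(2,1)]: d=P[b]-P[a]; print(np.degrees(np.arctan2(d[1],d[0])),np.linalg.norm(d))
for P in (S,):
  for a,b in [(0,1),(3,2)]: d=P[b]-P[a]; print(np.degrees(np.arctan2(d[1],d[0])),np.linalg.norm(d))
c=W.mean(0)
print(tri(C['wrist'],f((216,338)),C['side'],g((266,95))))
E
```

```text
[[0.6901 0.2028 0.124 ]
 [0.6922 0.1878 0.124 ]
 [0.6495 0.1843 0.124 ]
 [0.6481 0.2008 0.124 ]] [0.66997065 0.19392753 0.124     ]
[[0.646  0.201  0.124 ]
 [0.6879 0.2024 0.124 ]
 [0.6894 0.189  0.124 ]
 [0.6476 0.1878 0.124 ]] [0.66771914 0.19507152 0.124     ]
2.784025569000053 0.04209648597426092
4.6339118282796745 0.042783911422875666
1.907645055578395 0.04194396073630756
1.5480291932469536 0.0417456879092358
(array([0.66935386, 0.19570116, 0.12231499]), np.float64(0.002007991088245529))
```

```bash
python3 - <<'E'
from h import *
print(row([.6681,.0795,.2595],-82,[.669,.1945,.15],-87))
E
```

```text
(array([ 0.1095,  0.0169, -0.1138]), 5)
```

>>> play_rows(rows=[[[0.0,0.007,-0.04,5,0,0,0.05],[0.03,0.014,-0.08,5,0,0,0.05],[0.07,0.017,-0.11,5,0,0,0.05],[0.1095,0.017,-0.114,5,0,0,0.05],[0.1095,0.017,-0.114,5,0,0,0.05],[0.1095,0.017,-0.114,5,0,0,0.05]]])

```text
time_s: 8.35
position: [0.6664, 0.1889, 0.1501]
tcp_rot: [[-0.001, 0.999, 0.052], [-0.0, 0.052, -0.999], [-1.0, -0.001, 0.0]]
force: [0.0, -0.8, 1.5]
opening: 0.575
```

```bash
python3 - <<'E'
from h import *
st()
c=cap('wrist','w4.png')
im=c['pixels'][150:300,180:380,::-1]; cv2.imwrite('pics/wz4.png',cv2.resize(im,None,fx=4,fy=4,interpolation=cv2.INTER_CUBIC))
import pickle; pickle.dump(c,open('d4.pkl','wb'))
print(proj(c,[[.669,.1945,.124]]))
E
```

```text
t 8.35 p [0.6664 0.1889 0.1501] yaw -87.04 xax [-1.e-03 -5.e-04 -1.e+00] F [ 0.05 -0.76  1.48] open 50.0 q [ 6.6 40.  75.1 -0.  65.  93.7]
[[263.0822814  241.82342066]]
```

View pics/wz4.png

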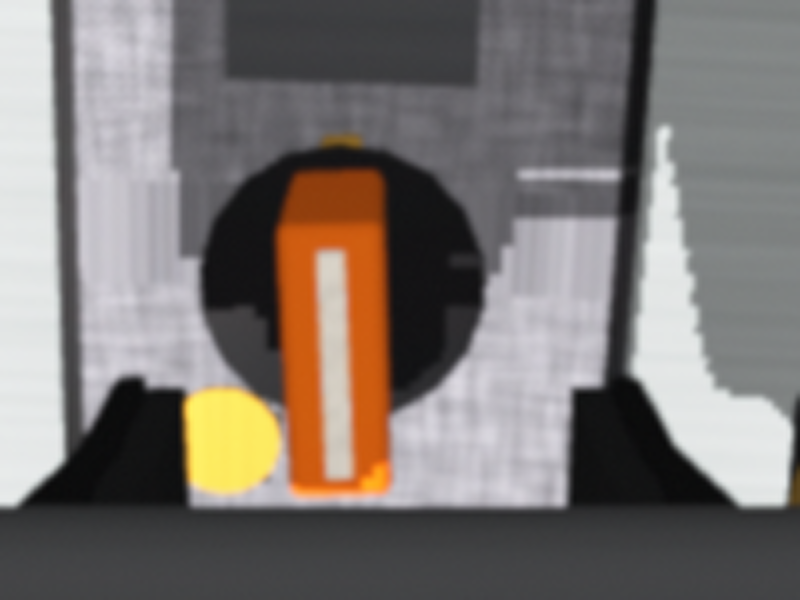

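```bash
python3 - <<'E'
from h import *
import pickle
c=pickle.load(open('d4.pkl','rb'))
f=lambda u:((u[0]+.5)/4-.5+180,(u[1]+.5)/4-.5+150)
W=np.array([onz(c,f(u),.124) for u in [(276,228),(385,226),(391,490),(292,492)]]);print(np.round(W,4),W.mean(0))
for a,b in [(3,0),(2,1)]: d=W[b]-W[a]; print(np.degrees(np.arctan2(d[1],d[0])),np.linalg.norm(d))
# finger pads midpoint: inner edges px (187,..),(571,..)
F=[(187,450),(571,450)]
print([onz(c,f(u),.15) for u in F])
st()
E
```

```text
[[0.6904 0.2039 0.124 ]
 [0.6915 0.188  0.124 ]
 [0.6495 0.1848 0.124 ]
 [0.6484 0.2001 0.124 ]] [0.6699729 0.1941959 0.124    ]
5.115090933881367 0.042165690245038856
4.281515965617471 0.042107181242042234
[array([0.66622444, 0.21303954, 0.15      ]), array([0.66878913, 0.1623017 , 0.15      ])]
t 8.4 p [0.6679 0.1887 0.1519] yaw -87.07 xax [ 0.003  0.    -1.   ] F [ 0.94  0.54 -0.48] open 50.3 q [ 6.6 39.9 75.  -0.  65.  93.7]
```

>>> play_rows(rows=[[[0.0,0.003,-0.006,-1.5,0,0,0.05],[0.03,0.003,-0.006,-1.5,0,0,0.05],[0.055,0.003,-0.006,-1.5,0,0,0.05],[0.061,0.003,-0.006,-1.5,0,0,0.05],[0.061,0.003,-0.006,-1.5,0,0,0.05],[0.061,0.003,-0.006,-1.5,0,0,0.0],[0.061,0.003,-0.006,-1.5,0,0,0.0],[0.061,0.003,-0.006,-1.5,0,0,0.0],[0.061,0.003,-0.006,-1.5,0,0,0.0],[0.061,0.003,-0.006,-1.5,0,0,0.0],[0.061,0.003,-0.006,-1.5,0,0,0.0]]])

```text
time_s: 9.5
position: [0.6692, 0.1958, 0.0894]
tcp_rot: [[0.0, 0.997, 0.079], [-0.0, 0.079, -0.997], [-1.0, 0.0, 0.0]]
force: [-0.6, -0.7, 1.9]
opening: 0.18
```

```bash
python3 - <<'E'
from h import *
st()
c=cap('wrist','w5.png')
st()
E
```

```text
t 9.5 p [0.6692 0.1958 0.0894] yaw -85.49 xax [ 5.e-04 -1.e-04 -1.e+00] F [-0.61 -0.7   1.94] open 15.7 q [ 7.2 44.4 76.6 -0.  59.  92.7]
t 9.55 p [0.6692 0.1958 0.0894] yaw -85.49 xax [ 4.e-04 -1.e-04 -1.e+00] F [0.27 0.17 1.46] open 15.3 q [ 7.2 44.4 76.6 -0.  59.  92.7]
```

View pics/w5.png

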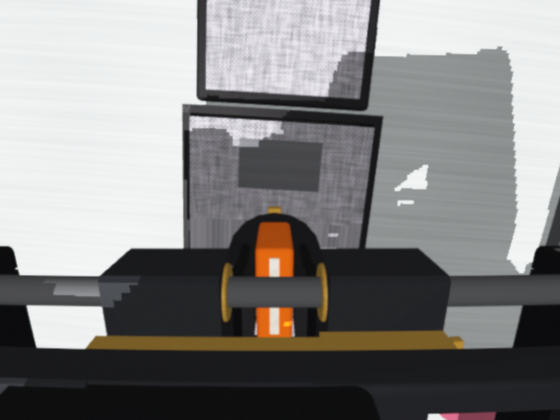

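>>> play_rows(rows=[[[0,0,0,0,0,0,0],[-0.003,0.001,0,0,0,0,0],[-0.007,-0.001,0,0,0,0,0],[-0.011,0.001,0,0,0,0,0],[-0.015,-0.001,0,0,0,0,0],[-0.019,0.001,0,0,0,0,0],[-0.023,-0.001,0,0,0,0,0],[-0.027,0.001,0,0,0,0,0],[-0.031,-0.001,0,0,0,0,0],[-0.034,0,0,0,0,0,0]]])

```text
time_s: 10.55
position: [0.6689, 0.1958, 0.1237]
tcp_rot: [[0.0, 0.997, 0.079], [-0.0, 0.079, -0.997], [-1.0, 0.0, 0.0]]
force: [-0.9, -0.5, -6.5]
opening: 0.183
```

```bash
python3 - <<'E'
from h import *
c=cap('wrist','w6.png');c=cap('side','s6.png')
st()
E
```

```text
t 10.65 p [0.6694 0.196  0.1246] yaw -85.5 xax [ 1.2e-03  2.0e-04 -1.0e+00] F [-2.08 -0.12 -0.42] open 15.6 q [ 7.2 41.9 75.4  0.  62.5 92.7]
```

View pics/s6.png

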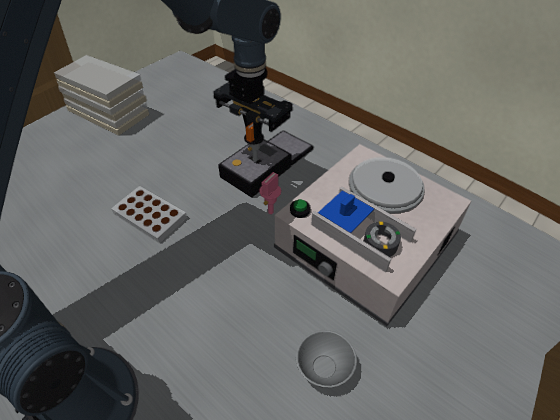

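View pics/w6.png

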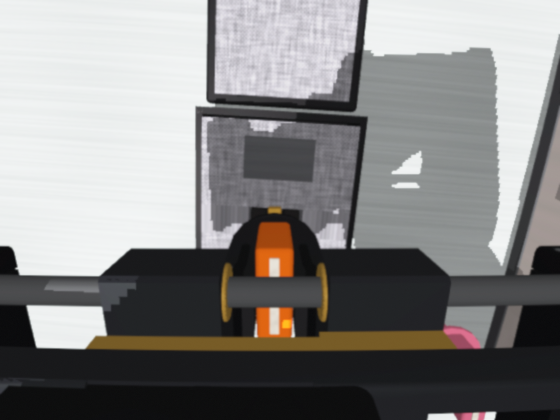

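>>> play_rows(rows=[[[-0.004,0.001,0,0,0,0,0],[-0.008,-0.001,0,0,0,0,0],[-0.012,0.001,0,0,0,0,0],[-0.016,-0.001,0,0,0,0,0],[-0.022,0,0,0,0,0,0],[-0.035,0,0,0,0,0,0],[-0.055,0,0,0,0,0,0],[-0.08,0,0,0,0,0,0],[-0.11,0,0,0,0,0,0],[-0.145,0,0,0,0,0,0],[-0.175,0,0,0,0,0,0],[-0.186,0,0,0,0,0,0]]])

```text
time_s: 11.85
position: [0.671, 0.1962, 0.3146]
tcp_rot: [[0.009, 0.997, 0.079], [0.001, 0.079, -0.997], [-1.0, 0.009, -0.0]]
force: [0.1, 0.7, -1.5]
opening: 0.181
```

```bash
python3 - <<'E'
from h import *
c=cap('wrist','w7.png')
st()
print(row([.6692,.1958,.310],-85.5,[.588,-.234,.310],-49.5))
E
```

```text
t 11.9 p [0.671  0.1962 0.3146] yaw -85.49 xax [ 0.009   0.0012 -1.    ] F [ 0.49 -0.48 -0.51] open 15.7 q [ 7.2 31.8 64.2  0.  83.5 92.7]
(array([ 0.    , -0.1147,  0.4221]), -36.0)
```

View pics/w7.png

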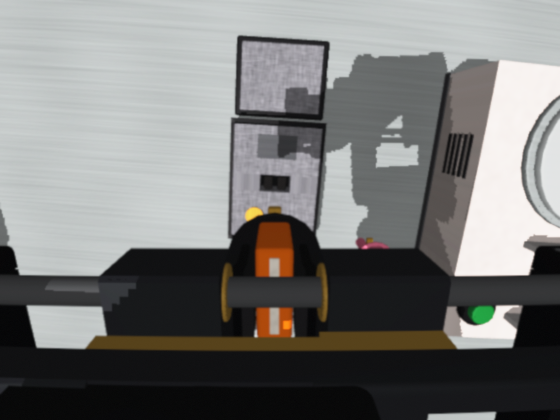

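>>> play_rows(rows=[[[0,-0.01,0.03,-3,0,0,0],[0,-0.019,0.07,-6,0,0,0],[0,-0.031,0.115,-10,0,0,0],[0,-0.043,0.16,-14,0,0,0],[0,-0.056,0.205,-18,0,0,0],[0,-0.068,0.25,-22,0,0,0],[0,-0.08,0.295,-26,0,0,0],[0,-0.092,0.34,-30,0,0,0],[0,-0.103,0.38,-33,0,0,0],[0,-0.111,0.41,-35,0,0,0],[0,-0.1147,0.422,-36,0,0,0],[0,-0.1147,0.422,-36,0,0,0]]])

```text
time_s: 13.1
position: [0.5865, -0.2358, 0.3072]
tcp_rot: [[-0.003, 0.763, 0.647], [0.001, 0.647, -0.763], [-1.0, -0.001, -0.003]]
force: [0.8, 0.5, -2.4]
opening: 0.18
```

>>> play_rows(rows=[[[0,0,0,0,0,0,0],[0,0,0,0,0,0,0]]])

```text
time_s: 13.3
position: [0.5877, -0.2324, 0.3084]
tcp_rot: [[-0.001, 0.76, 0.65], [0.001, 0.65, -0.76], [-1.0, -0.0, -0.002]]
force: [-0.1, 0.5, -1.7]
opening: 0.181
```

```bash
python3 - <<'E'
from h import *
import pickle
C={n:cap(n,n+'8.png') for n in ['wrist','side','top']}
st();pickle.dump(C,open('d8.pkl','wb'))
im=C['side']['pixels'][100:290,290:490,::-1]; cv2.imwrite('pics/sz8.png',cv2.resize(im,None,fx=3.1,fy=3.1,interpolation=cv2.INTER_CUBIC))
E
```

```text
t 13.45 p [ 0.588  -0.2326  0.309 ] yaw -49.41 xax [-2.e-04  3.e-04 -1.e+00] F [ 0.9   0.92 -1.35] open 15.9 q [-31.7  26.3  74.8   0.   79.   17.7]
```

View pics/wrist8.png

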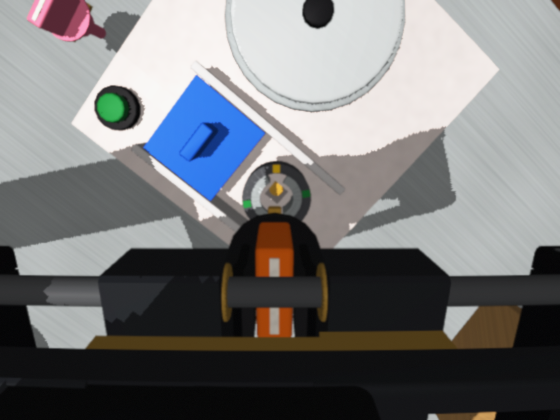

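View pics/sz8.png

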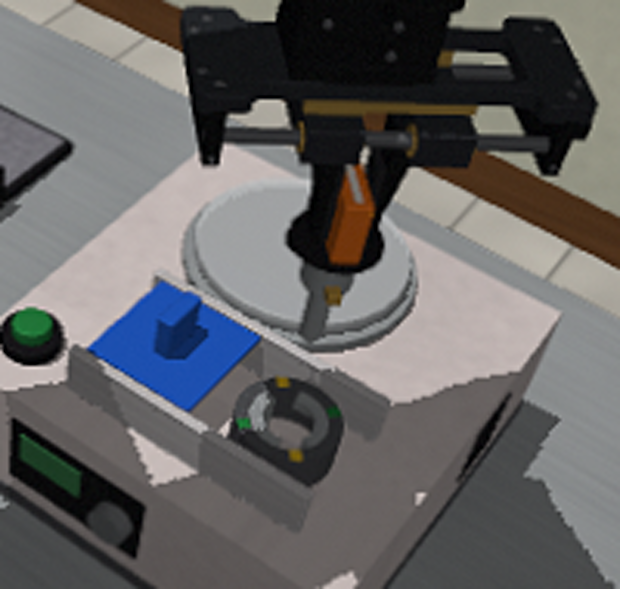

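```bash
python3 - <<'E'
from h import *
import pickle
C=pickle.load(open('d8.pkl','rb'))
im=C['wrist']['pixels'][150:345,205:350,::-1]; cv2.imwrite('pics/wz8.png',cv2.resize(im,None,fx=4,fy=4,interpolation=cv2.INTER_CUBIC)[:600])
im=C['wrist']['pixels'][150:250,220:340,::-1]; cv2.imwrite('pics/wz8b.png',cv2.resize(im,None,fx=6,fy=6,interpolation=cv2.INTER_CUBIC)[:600])
im=C['side']['pixels'][130:260,360:450,::-1]; cv2.imwrite('pics/sz8b.png',cv2.resize(im,None,fx=4.5,fy=4.5,interpolation=cv2.INTER_CUBIC)[:600])
E
```

```text
(no output)
```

View pics/wz8.png

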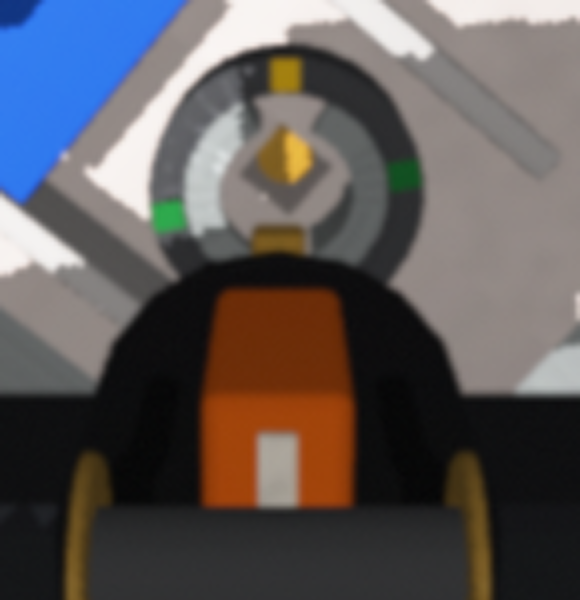

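View pics/wz8b.png

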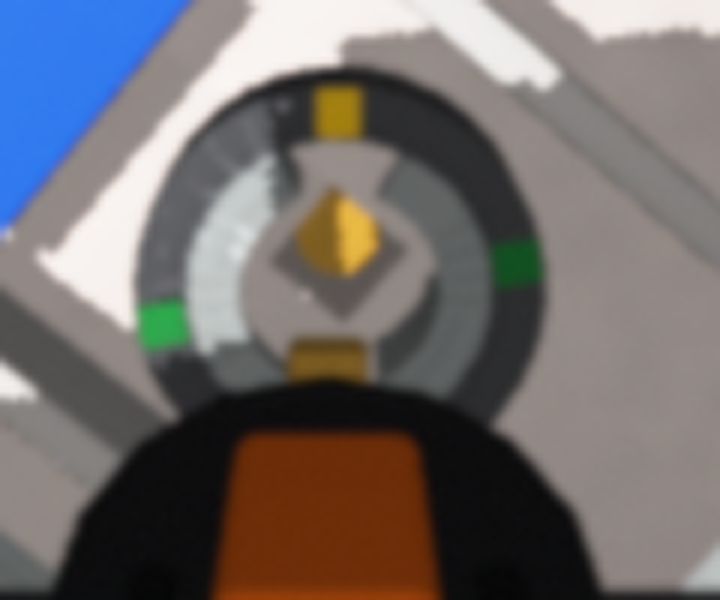

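View pics/sz8b.png

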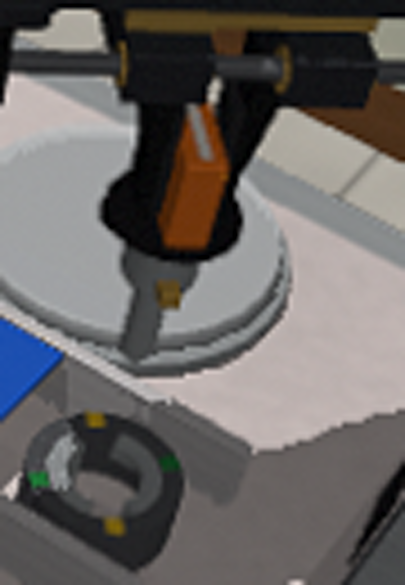

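```bash
python3 - <<'E'
from h import *
import pickle
C=pickle.load(open('d8.pkl','rb')); w=C['wrist'];s=C['side']
f=lambda u:((u[0]+.5)/6-.5+220,(u[1]+.5)/6-.5+150)
f4=lambda u:((u[0]+.5)/4-.5+205,(u[1]+.5)/4-.5+150)
g=lambda u:((u[0]+.5)/4.5-.5+360,(u[1]+.5)/4.5-.5+130)
Z=.309
a=onz(w,f((163,324)),.1505);b=onz(w,f((516,263)),.1505);y=onz(w,f((340,111)),.1505)
m=(a+b)/2; d=b-a; print('port',m,'lock',np.degrees(np.arctan2(d[1],d[0])),np.linalg.norm(d)); d=y-m; print('slot',np.degrees(np.arctan2(d[1],d[0])),np.linalg.norm(d))
u=np.array([np.cos(np.radians(40.5)),np.sin(np.radians(40.5)),0]);v=np.array([-u[1],u[0],0])
for nm,uv,z,r in [('lug',f((328,342)),Z-.0284,.023),('flange',f((330,380)),Z-.0054,.026),('handle',f4((279,392)),Z+.0346,.022)]:
    P=onz(w,uv,z); print(nm,P,'axis',P-r*u, 'lat',(P[:2]-m[:2])@v[:2])
for c in [(96,419),(114,526),(40,480),(169,464)]: pass
P=[onz(s,g(c),.1505) for c in [(96,419),(114,526),(40,480),(169,464)]]; print('side port',np.mean(P,0))
print('side tip',onz(s,g((141,355)),Z-.0854))
# side lug end near: lug front face centre
print('side lug',onz(s,g((170,294)),Z-.0854+.0535)+.023*u)
print('side lug',onz(s,g((170,294)),Z-.0854+.0535))
h=[onz(s,g(c),Z+.0346) for c in [(190,103),(222,165)]];print(h,np.mean(h,0))
E
```

```text
port [ 0.5887959  -0.23529714  0.1505    ] lock -39.40461546296428 0.058956971697890076
slot 40.2392491214744 0.03004844092776419
lug [ 0.60646212 -0.2180582   0.2806    ] axis [ 0.58897279 -0.23299551  0.2806    ] lat 0.0016352947018133939
flange [ 0.60841547 -0.2166517   0.3036    ] axis [ 0.58864491 -0.23353735  0.3036    ] lat 0.001436217691734397
handle [ 0.60547494 -0.21906632  0.3436    ] axis [ 0.588746   -0.23335418  0.3436    ] lat 0.0015098415953126872
side port [ 0.58776449 -0.23341951  0.1505    ]
side tip [ 0.58874515 -0.2341476   0.2236    ]
side lug [ 0.59036962 -0.22955433  0.2771    ]
side lug [ 0.57288029 -0.24449164  0.2771    ]
[array([ 0.59553494, -0.22381912,  0.3436    ]), array([ 0.57352592, -0.24955756,  0.3436    ])] [ 0.58453043 -0.23668834  0.3436    ]
```

>>> play_rows(rows=[[[0.02,-0.001,0.0007,0,0,0,0],[0.045,-0.001,0.0007,0,0,0,0],[0.06,-0.001,0.0007,0,0,0,0],[0.06,-0.001,0.0007,0,0,0,0],[0.06,-0.001,0.0007,0,0,0,0]]])

```text
time_s: 13.95
position: [0.5879, -0.2346, 0.2494]
tcp_rot: [[0.0, 0.76, 0.65], [-0.0, 0.65, -0.76], [-1.0, 0.0, 0.0]]
force: [0.2, -0.5, -1.8]
opening: 0.182
```

```bash
python3 - <<'E'
from h import *
import pickle
C={n:cap(n,n+'9.png') for n in ['wrist','side','top']}
st();pickle.dump(C,open('d9.pkl','wb'))
im=C['wrist']['pixels'][150:250,220:340,::-1]; cv2.imwrite('pics/wz9.png',cv2.resize(im,None,fx=6,fy=6,interpolation=cv2.INTER_CUBIC)[:600])
im=C['side']['pixels'][160:270,340:440,::-1]; cv2.imwrite('pics/sz9.png',cv2.resize(im,None,fx=5,fy=5,interpolation=cv2.INTER_CUBIC)[:600])
E
```

```text
t 14.1 p [ 0.5884 -0.2353  0.2506] yaw -49.48 xax [ 0.0025 -0.0016 -1.    ] F [-0.66 -0.21 -2.46] open 15.8 q [-31.9  29.2  79.1   0.   71.5  17.6]
```

View pics/wz9.png

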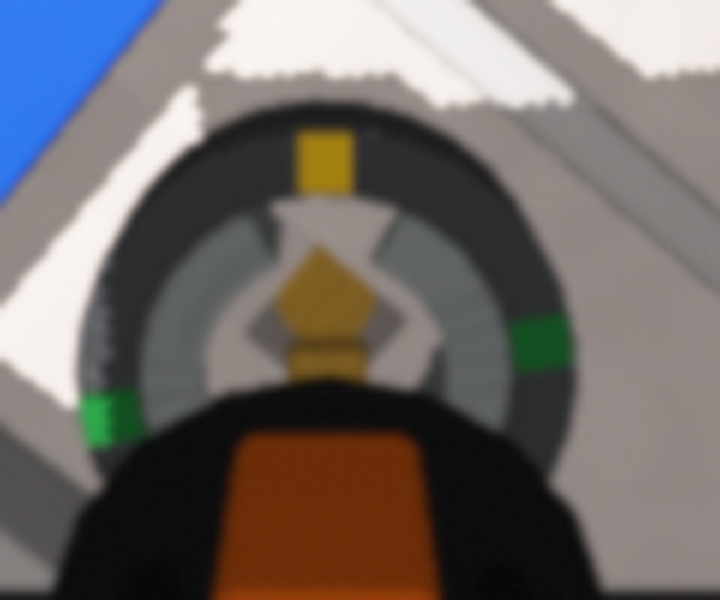

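View pics/sz9.png

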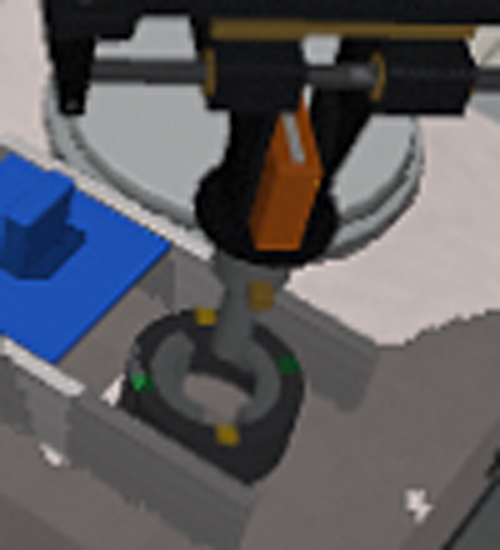

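```bash
python3 - <<'E'
from h import *
import pickle
C=pickle.load(open('d9.pkl','rb')); w=C['wrist'];s=C['side']
f=lambda u:((u[0]+.5)/6-.5+220,(u[1]+.5)/6-.5+150)
g=lambda u:((u[0]+.5)/5-.5+340,(u[1]+.5)/5-.5+160)
Z=.2495
u=np.array([np.cos(np.radians(40.5)),np.sin(np.radians(40.5)),0]);v=np.array([-u[1],u[0],0])
a=onz(w,f((112,419)),.1505);b=onz(w,f((543,344)),.1505);y=onz(w,f((326,162)),.1505)
m=(a+b)/2; d=b-a; print('port',m,'lock',np.degrees(np.arctan2(d[1],d[0])),np.linalg.norm(d)); d=y-m; print('slot',np.degrees(np.arctan2(d[1],d[0])),np.linalg.norm(d))
for nm,uv,z,r in [('lug',f((329,342)),Z-.0284,.023),('flange',f((330,380)),Z-.0054,.026)]:
    P=onz(w,uv,z); print(nm,P,'axis',P-r*u, 'lat',(P-m)@v,'along',(P-m)@u-r)
P=[onz(s,g(c),.1505) for c in [(206,316),(228,434),(141,381),(289,364)]]; ms=np.mean(P,0);print('side port',ms)
t=onz(s,g((234,359)),Z-.0854);print('side tip',t,(t-ms)@u,(t-ms)@v)
E
```

```text
port [ 0.58876757 -0.23549049  0.1505    ] lock -39.261746424719554 0.05949939005345456
slot 40.61471202905074 0.030040413646976974
lug [ 0.60669407 -0.22049964  0.2211    ] axis [ 0.58920473 -0.23543694  0.2211    ] lat -0.00024318893134858154 along 0.00036719489007416145
flange [ 0.60854312 -0.21899211  0.2441    ] axis [ 0.58877256 -0.23587775  0.2441    ] lat -0.0002977151368634417 along -0.000247712197482864
side port [ 0.58807846 -0.23301161  0.1505    ]
side tip [ 0.58732076 -0.23859432  0.1641    ] -0.004201844573308678 -0.0037530364499266974
```

```bash
python3 - <<'E'
from h import *
import pickle
C=pickle.load(open('d9.pkl','rb')); s=C['side']
for P in [(.589,-.2350,.1641),(.589,-.2350,.1741),(.589,-.2350,.2111),(.589,-.235,.2401)]:
    p=proj(s,[P])[0]; print(P,(p-[340,160]+.5)*5-.5)
im=C['side']['pixels'][195:245,365:415,::-1].astype(float); im=np.clip(im*1.8,0,255).astype(np.uint8); cv2.imwrite('pics/sz9b.png',cv2.resize(im,None,fx=12,fy=12,interpolation=cv2.INTER_CUBIC)[:600])
E
```

```text
(0.589, -0.235, 0.1641) [228.38661647 351.63309727]
(0.589, -0.235, 0.1741) [233.34333848 334.58228304]
(0.589, -0.235, 0.2111) [252.4018646  268.63050782]
(0.589, -0.235, 0.2401) [268.17125908 213.57994181]
```

View pics/sz9b.png

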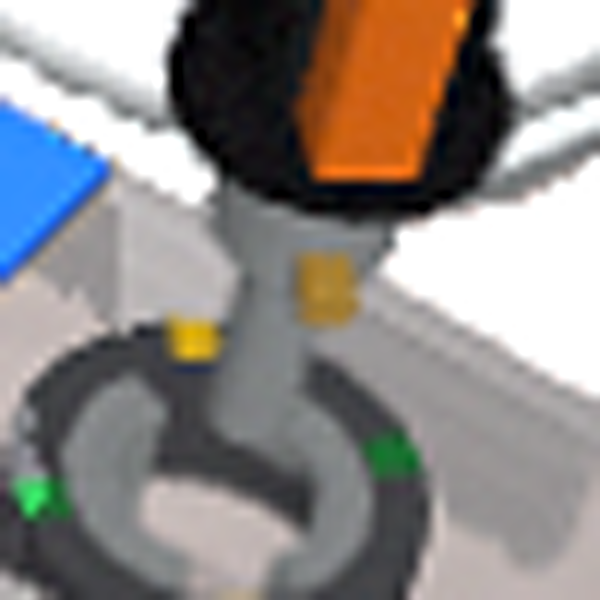

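>>> play_rows(rows=[[[0.015,0,0,0,0,0,0],[0.025,0,0,0,0,0,0],[0.035,0,0,0,0,0,0],[0.045,0,0,0,0,0,0],[0.053,0,0,0,0,0,0],[0.053,0,0,0,0,0,0],[0.053,0,0,0,0,0,0]]])

```text
time_s: 14.8
position: [0.5876, -0.2351, 0.1959]
tcp_rot: [[-0.0, 0.76, 0.649], [0.0, 0.649, -0.76], [-1.0, -0.0, -0.0]]
force: [0.1, 0.1, -1.4]
opening: 0.185
```

```bash
python3 - <<'E'
from h import *
import pickle
C={n:cap(n,n+'10.png') for n in ['wrist','side']}
st();pickle.dump(C,open('d10.pkl','wb'))
im=C['wrist']['pixels'][150:250,220:340,::-1]; cv2.imwrite('pics/wz10.png',cv2.resize(im,None,fx=6,fy=6,interpolation=cv2.INTER_CUBIC)[:600])
im=C['side']['pixels'][170:270,340:440,::-1]; cv2.imwrite('pics/sz10.png',cv2.resize(im,None,fx=6,fy=6,interpolation=cv2.INTER_CUBIC)[:600])
E
```

```text
t 14.9 p [ 0.5878 -0.2353  0.1965] yaw -49.5 xax [ 8.e-04 -5.e-04 -1.e+00] F [ 0.79 -0.81 -2.09] open 15.6 q [-31.9  32.5  82.4  -0.   65.1  17.6]
```

View pics/wz10.png

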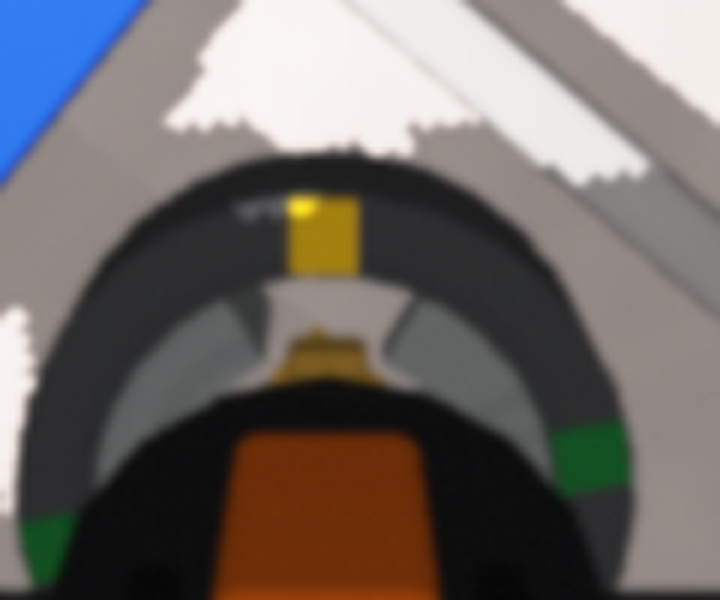

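View pics/sz10.png

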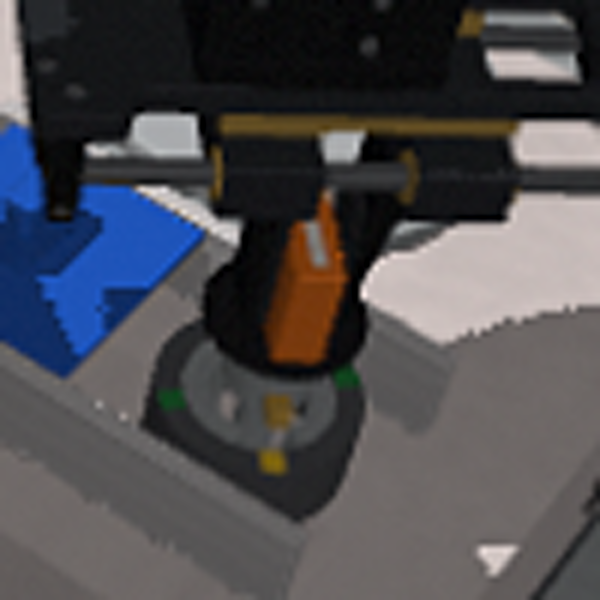

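```bash
python3 - <<'E'
from h import *
import pickle
C=pickle.load(open('d10.pkl','rb')); w=C['wrist']
f=lambda u:((u[0]+.5)/6-.5+220,(u[1]+.5)/6-.5+150)
Z=.196
u=np.array([np.cos(np.radians(40.5)),np.sin(np.radians(40.5)),0]);v=np.array([-u[1],u[0],0])
y=onz(w,f((324,237)),.1505); b=onz(w,f((592,458)),.1505)
m=y-.030*u; print('port via yellow',m,'via green',b-.0297*np.array([np.cos(np.radians(-39.5)),np.sin(np.radians(-39.5)),0]))
for nm,uv,z,r in [('lug',f((328,340)),Z-.0284,.023),('flange',f((330,380)),Z-.0054,.026)]:
    P=onz(w,uv,z); print(nm,'axis',P-r*u, 'lat',(P-m)@v,'along',(P-m)@u-r)
E
```

```text
port via yellow [ 0.58862572 -0.23543481  0.1505    ] via green [ 0.58885313 -0.23525625  0.1505    ]
lug axis [ 0.5889314 -0.2357199  0.1676   ] lat -0.0004153085426525662 along 4.728913469575352e-05
flange axis [ 0.58842174 -0.23637502  0.1906    ] lat -0.0005824715638127657 along -0.0007657305071967976
```

>>> play_rows(rows=[[[0.003,0,-0.0004,0,0,0,0],[0.006,0,-0.0004,0,0,0,0],[0.009,0,-0.0004,0,0,0,0],[0.012,0,-0.0004,0,0,0,0],[0.012,0,-0.0004,0,0,0,0]]])

```text
time_s: 15.4
position: [0.5873, -0.2347, 0.1839]
tcp_rot: [[0.0, 0.76, 0.649], [0.0, 0.649, -0.76], [-1.0, 0.0, -0.0]]
force: [0.6, 0.5, 0.1]
opening: 0.18
```

```bash
python3 - <<'E'
from h import *
c=cap('wrist','w11.png')
st()
im=c['pixels'][150:250,220:340,::-1]; cv2.imwrite('pics/wz11.png',cv2.resize(im,None,fx=6,fy=6,interpolation=cv2.INTER_CUBIC)[:600])
E
```

```text
t 15.45 p [ 0.5873 -0.2348  0.1841] yaw -49.5 xax [ 1.e-04  0.e+00 -1.e+00] F [-0.26 -0.12 -0.9 ] open 15.5 q [-31.9  33.3  83.1   0.   63.6  17.6]
```

View pics/wz11.png

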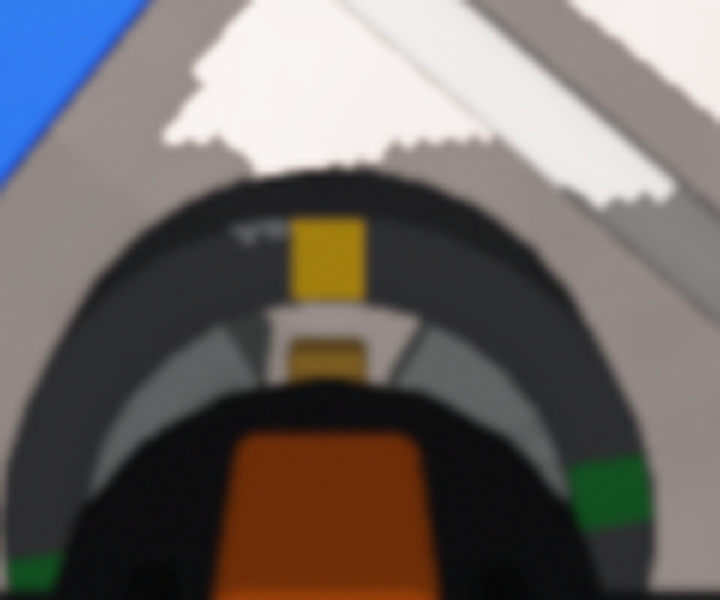

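>>> play_rows(rows=[[[0.003,0,0,0,0,0,0],[0.006,0,0,0,0,0,0],[0.009,0,0,0,0,0,0],[0.012,0,0,0,0,0,0],[0.0145,0,0,0,0,0,0],[0.0165,0,0,0,0,0,0],[0.0165,0,0,0,0,0,0]]])

```text
time_s: 16.15
position: [0.5875, -0.2349, 0.1684]
tcp_rot: [[0.001, 0.76, 0.649], [-0.0, 0.649, -0.76], [-1.0, 0.0, 0.001]]
force: [-2.3, 1.7, 6.9]
opening: 0.183
```

```bash
python3 - <<'E'
from h import *
import pickle
c=cap('wrist','w12.png');s=cap('side','s12.png')
S=st();print(S['moment'])
im=c['pixels'][150:345,205:350,::-1]; cv2.imwrite('pics/wz12.png',cv2.resize(im,None,fx=4,fy=4,interpolation=cv2.INTER_CUBIC)[:600])
im=s['pixels'][170:270,340:440,::-1]; cv2.imwrite('pics/sz12.png',cv2.resize(im,None,fx=6,fy=6,interpolation=cv2.INTER_CUBIC)[:600])
E
```

```text
t 16.25 p [ 0.5875 -0.2349  0.1686] yaw -49.5 xax [ 9.e-04 -5.e-04 -1.e+00] F [-0.81  1.73  7.5 ] open 15.7 q [-31.9  34.3  83.9   0.   61.7  17.6]
[0.27783917 0.53033936 0.01187264]
```

View pics/wz12.png

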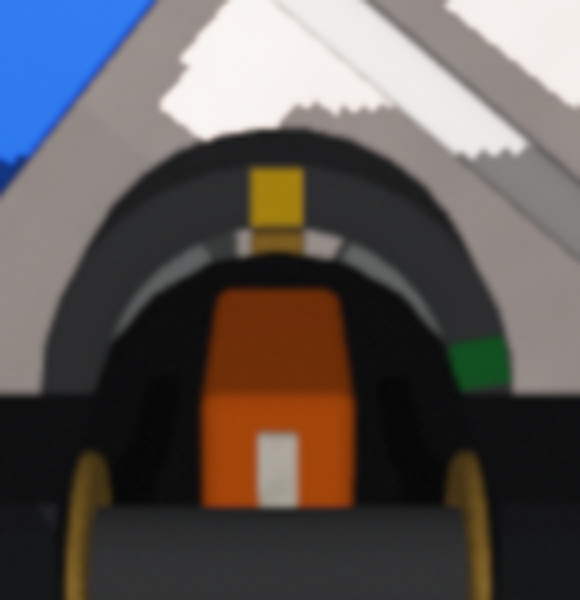

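View pics/sz12.png

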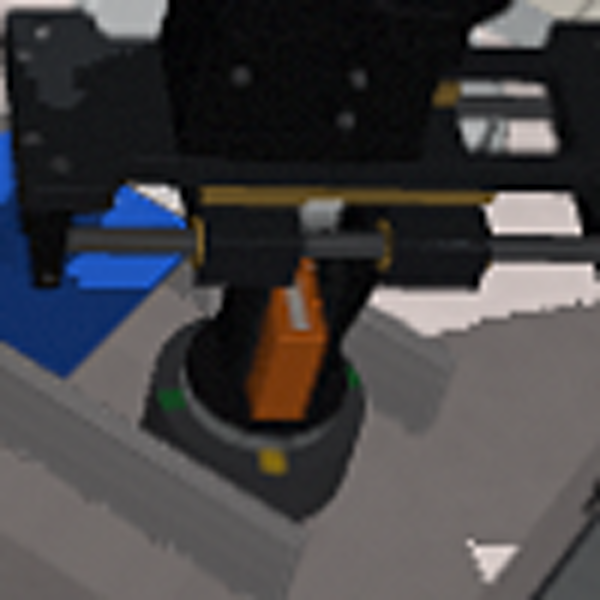

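>>> play_rows(rows=[[[0.0018,0,0,0,0,0,0],[0.002,0,0,0,0,0,0],[0.002,0,-0.0001,8,0,0,0],[0.002,0,-0.0002,16,0,0,0],[0.002,0,-0.0003,24,0,0,0]]])

```text
time_s: 16.75
position: [0.5883, -0.2352, 0.1672]
tcp_rot: [[0.003, 0.96, 0.279], [-0.002, 0.279, -0.96], [-1.0, 0.003, 0.003]]
force: [-0.7, 0.6, 8.4]
opening: 0.182
```

```bash
python3 - <<'E'
from h import *
S=st();print(S['moment'])
c=cap('wrist','w13.png')
im=c['pixels'][150:345,205:350,::-1]; cv2.imwrite('pics/wz13.png',cv2.resize(im,None,fx=4,fy=4,interpolation=cv2.INTER_CUBIC)[:600])
S=st();print(S['moment'])
E
```

```text
t 16.75 p [ 0.5883 -0.2352  0.1672] yaw -73.82 xax [ 0.0035 -0.002  -1.    ] F [-0.72  0.58  8.4 ] open 15.8 q [-31.9  34.4  84.    0.   61.4  41.9]
[0.12639212 0.25344161 0.01252772]
t 16.8 p [ 0.5883 -0.2352  0.1672] yaw -74.09 xax [ 0.0035 -0.002  -1.    ] F [-1.07  0.74  8.44] open 15.8 q [-31.9  34.4  84.    0.   61.4  42.2]
[ 0.16029297  0.31539653 -0.00699733]
```

View pics/wz13.png

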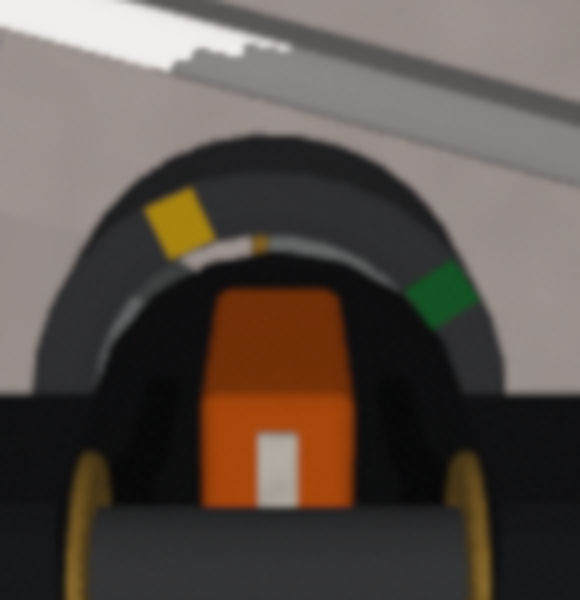

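>>> play_rows(rows=[[[0,0,0,8,0,0,0],[0,0,-0.0001,16,0,0,0],[0,0.0001,-0.0002,24,0,0,0],[0,0.0002,-0.0002,32,0,0,0],[0,0.0003,-0.0003,40,0,0,0],[0,0.0004,-0.0003,48,0,0,0],[0,0.0005,-0.0003,56,0,0,0],[0,0.0005,-0.0003,56,0,0,0],[0,0.0005,-0.0003,56,0,0,0]]])

```text
time_s: 17.7
position: [0.589, -0.2352, 0.1674]
tcp_rot: [[0.004, 0.772, -0.636], [-0.003, -0.636, -0.772], [-1.0, 0.005, -0.0]]
force: [-0.9, -0.2, 8.7]
opening: 0.182
```

```bash
python3 - <<'E'
from h import *
S=st();print(S['moment'])
c=cap('wrist','w14.png')
im=c['pixels'][150:345,205:350,::-1]; cv2.imwrite('pics/wz14.png',cv2.resize(im,None,fx=4,fy=4,interpolation=cv2.INTER_CUBIC)[:600])
S=st();print(S['moment'])
E
```

```text
t 17.7 p [ 0.589  -0.2352  0.1674] yaw -129.5 xax [ 0.0041 -0.003  -1.    ] F [-0.86 -0.22  8.7 ] open 15.8 q [-31.8  34.4  83.9  -0.   61.4  97.7]
[0.04127286 0.27848213 0.05258479]
t 17.75 p [ 0.589  -0.2352  0.1674] yaw -129.5 xax [ 0.0041 -0.003  -1.    ] F [-0.51 -0.4   7.74] open 15.8 q [-31.8  34.4  83.9  -0.   61.4  97.7]
[0.03763127 0.31214283 0.01649835]
```

View pics/wz14.png

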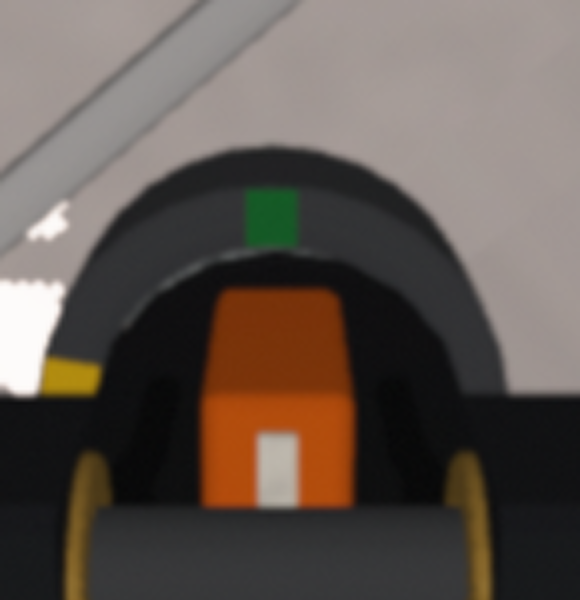

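>>> play_rows(rows=[[[-0.003,0,0,0,0,0,0],[-0.006,0,0,0,0,0,0],[-0.007,0,0,0,0,0,0],[-0.007,0,0,0,0,0,0],[-0.007,0,0,0,0,0,0.04],[-0.007,0,0,0,0,0,0.04],[-0.007,0,0,0,0,0,0.04],[-0.007,0,0,0,0,0,0.04],[-0.007,0,0,0,0,0,0.04]]])

```text
time_s: 18.65
position: [0.5872, -0.2339, 0.1721]
tcp_rot: [[-0.001, 0.772, -0.636], [0.0, -0.636, -0.772], [-1.0, -0.001, 0.0]]
force: [-0.7, 1.4, 0.5]
opening: 0.448
```

```bash
python3 - <<'E'
from h import *
S=st()
c=cap('wrist','w15.png');s=cap('side','s15.png')
im=c['pixels'][150:345,205:350,::-1]; cv2.imwrite('pics/wz15.png',cv2.resize(im,None,fx=4,fy=4,interpolation=cv2.INTER_CUBIC)[:600])
im=s['pixels'][170:270,340:440,::-1]; cv2.imwrite('pics/sz15.png',cv2.resize(im,None,fx=6,fy=6,interpolation=cv2.INTER_CUBIC)[:600])
E
```

```text
t 18.65 p [ 0.5872 -0.2339  0.1721] yaw -129.5 xax [-8.e-04  5.e-04 -1.e+00] F [-0.69  1.4   0.5 ] open 39.0 q [-31.8  34.1  83.8   0.   62.2  97.7]
```

View pics/wz15.png

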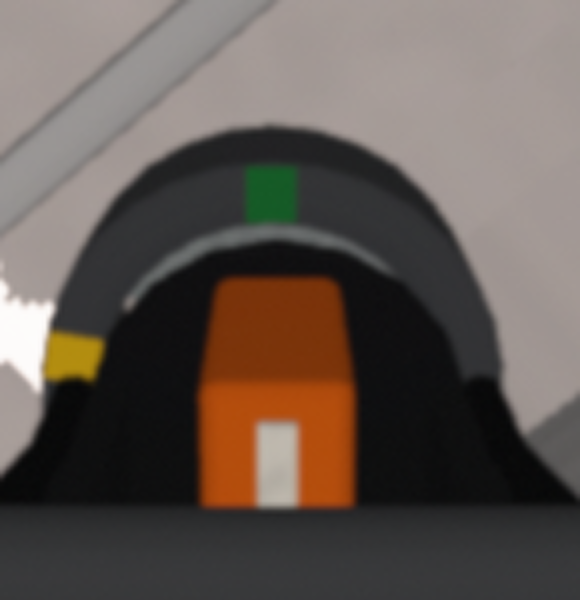

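View pics/sz15.png

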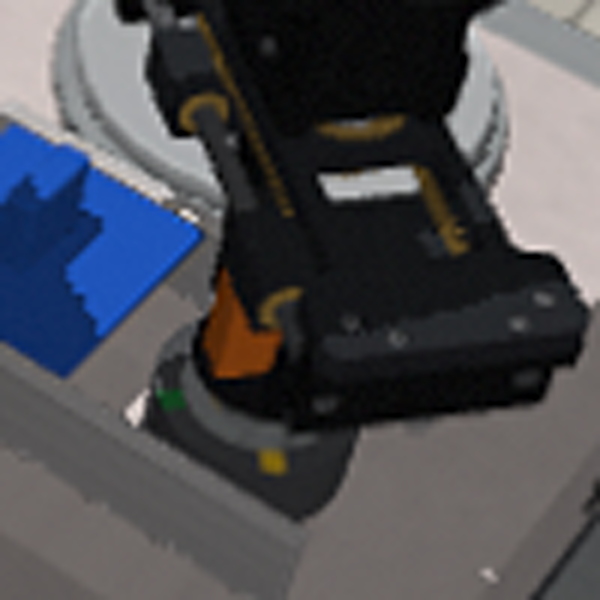

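>>> play_rows(rows=[[[-0.01,0,0,0,0,0,0.04],[-0.03,0,0,0,0,0,0.04],[-0.065,0,0,0,0,0,0.04],[-0.095,0,0,0,0,0,0.04],[-0.095,0,0,0,0,0,0.0],[-0.095,-0.03,-0.03,0,0,0,0],[-0.095,-0.06,-0.06,0,0,0,0],[-0.095,-0.1,-0.09,0,0,0,0],[-0.095,-0.13,-0.11,0,0,0,0],[-0.095,-0.1424,-0.1124,0,0,0,0],[-0.095,-0.1424,-0.1124,0,0,0,0],[-0.095,-0.1424,-0.1124,0,0,0,0]]])

```text
time_s: 19.95
position: [0.5497, -0.0578, 0.2678]
tcp_rot: [[0.001, 0.771, -0.636], [-0.001, -0.636, -0.771], [-1.0, 0.002, 0.0]]
force: [0.9, -0.4, -0.8]
opening: 0.005
```

```bash
python3 - <<'E'
from h import *
import pickle
C={n:cap(n,n+'16.png') for n in ['wrist','side','top']}
S=st();pickle.dump(C,open('d16.pkl','wb'))
im=C['side']['pixels'][170:270,340:440,::-1]; cv2.imwrite('pics/sz16.png',cv2.resize(im,None,fx=6,fy=6,interpolation=cv2.INTER_CUBIC)[:600])
im=C['side']['pixels'][120:270,240:440,::-1]; cv2.imwrite('pics/sz16b.png',cv2.resize(im,None,fx=4,fy=4,interpolation=cv2.INTER_CUBIC)[:600])
im=C['top']['pixels'][120:220,330:430,::-1]; cv2.imwrite('pics/tz16.png',cv2.resize(im,None,fx=6,fy=6,interpolation=cv2.INTER_CUBIC)[:600])
E
```

```text
t 20.1 p [ 0.5498 -0.0584  0.2675] yaw -129.61 xax [ 7.e-04 -6.e-04 -1.e+00] F [-0.05 -0.32  0.21] open 0.3 q [-17.6  21.7  89.5  -0.   68.8 112. ]
```

View pics/sz16b.png

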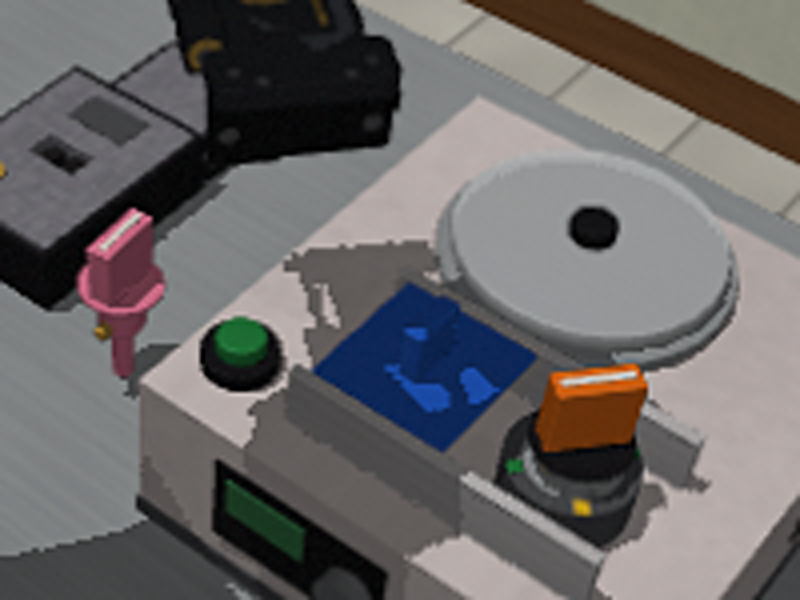

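View pics/tz16.png

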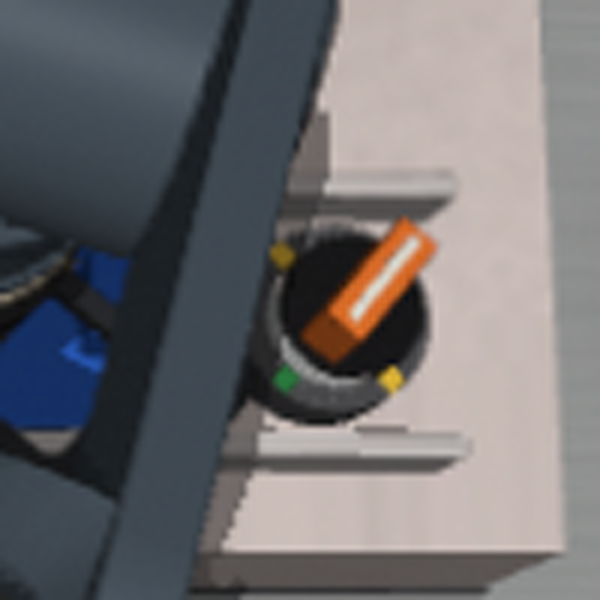

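View pics/wrist16.png

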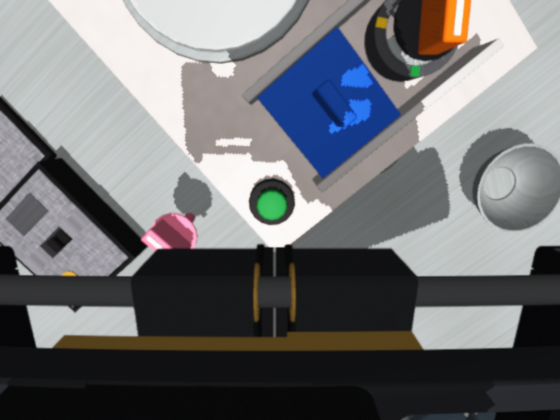

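```bash
python3 - <<'E'
from h import *
import pickle
C=pickle.load(open('d16.pkl','rb'))
g=lambda u:((u[0]+.5)/4-.5+240,(u[1]+.5)/4-.5+120)
f=lambda u:((u[0]+.5)/6-.5+330,(u[1]+.5)/6-.5+120)
print('handle stripe',tri(C['side'],g((600,379)),C['top'],f((386,279))))
a,b=onz(C['top'],f((418,240)),.209),onz(C['top'],f((355,317)),.209); d=a-b;print(np.degrees(np.arctan2(d[1],d[0])),np.linalg.norm(d),(a+b)/2)
a,b=onz(C['side'],g((562,383)),.209),onz(C['side'],g((638,373)),.209); d=b-a;print(np.degrees(np.arctan2(d[1],d[0])),np.linalg.norm(d),(a+b)/2)
print('btn',tri(C['side'],g((242,337)),C['wrist'],(272,205)),onz(C['wrist'],(272,204),.145))
for r in trace('wrist','start_top')[:2]: 
    print(r['p'],r['at'],onz(C['wrist'],r['at'],.143))
P=[onz(C['wrist'],u,.157) for u in [(341,30),(399,113),(321,177),(258,98)]];print(np.mean(P,0))
E
```

```text
handle stripe (array([ 0.58673674, -0.23571675,  0.21069987]), np.float64(0.0003360524433163624))
-39.55203136640455 0.03504824422239621 [ 0.58749726 -0.23653966  0.209     ]
-38.3002792219513 0.036893042758563886 [ 0.58872608 -0.23477243  0.209     ]
btn (array([ 0.55113763, -0.05679975,  0.13929612]), np.float64(0.0019403890678016586)) [ 0.5533257  -0.05917957  0.145     ]
0.65 [270.1, 205.8] [ 0.55276853 -0.05651263  0.143     ]
[ 0.58756812 -0.14683411  0.157     ]
```

>>> play_rows(rows=[[[0.04,0.002,0,0,0,0,0],[0.08,0.002,0,0,0,0,0],[0.11,0.002,0,0,0,0,0],[0.12,0.002,0,0,0,0,0],[0.124,0.002,0,0,0,0,0],[0.128,0.002,0,0,0,0,0],[0.13,0.002,0,0,0,0,0],[0.132,0.002,0,0,0,0,0],[0.132,0.002,0,0,0,0,0]]])

```text
time_s: 21.05
position: [0.5514, -0.0587, 0.1368]
tcp_rot: [[0.002, 0.772, -0.636], [-0.002, -0.636, -0.772], [-1.0, 0.003, -0.0]]
force: [-1.1, -2.2, 5.2]
opening: 0.006
```

```bash
python3 - <<'E'
from h import *
S=st()
c=cap('wrist','w17.png')
st()
E
```

```text
t 21.05 p [ 0.5514 -0.0587  0.1368] yaw -129.48 xax [ 0.0025 -0.0015 -1.    ] F [-1.11 -2.22  5.18] open 0.5 q [-1.760e+01  3.150e+01  9.700e+01 -1.000e-01  5.130e+01  1.119e+02]
t 21.1 p [ 0.5514 -0.0587  0.1367] yaw -129.48 xax [ 0.0024 -0.0015 -1.    ] F [-0.29 -2.6   4.77] open 0.5 q [-1.760e+01  3.150e+01  9.700e+01 -1.000e-01  5.130e+01  1.119e+02]
```

View pics/w17.png

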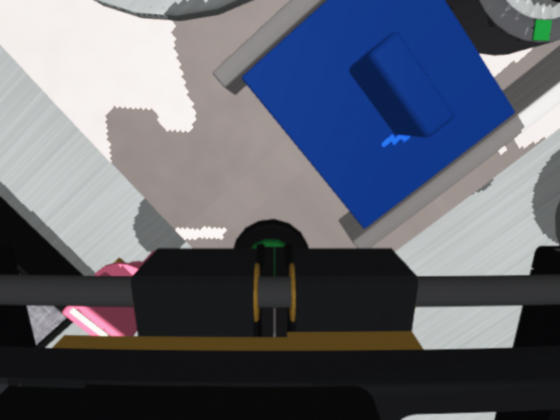

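>>> play_rows(rows=[[[0.002,0,0,0,0,0,0],[0.003,0,0,0,0,0,0],[0.004,0,0,0,0,0,0]]])

```text
time_s: 21.4
position: [0.5516, -0.0587, 0.1359]
tcp_rot: [[0.003, 0.772, -0.636], [-0.002, -0.636, -0.772], [-1.0, 0.004, -0.0]]
force: [-7.7, -1.3, 32.4]
opening: 0.008
```

>>> play_rows(rows=[[[-0.005,0,0,0,0,0,0],[-0.03,0,0,0,0,0,0],[-0.07,0,0,0,0,0,0],[-0.11,0,0,0,0,0,0],[-0.14,0,0,0,0,0,0],[-0.14,-0.06,-0.06,0,0,0,0],[-0.14,-0.1,-0.1,0,0,0,0],[-0.14,-0.12,-0.12,0,0,0,0],[-0.14,-0.12,-0.12,0,0,0,0],[-0.14,-0.12,-0.12,0,0,0,0]]])

```text
time_s: 22.4
position: [0.5336, 0.1142, 0.2716]
tcp_rot: [[0.0, 0.775, -0.632], [0.002, -0.632, -0.775], [-1.0, -0.001, -0.002]]
force: [0.1, -0.8, -0.6]
opening: 0.004
```

```bash
python3 - <<'E'
from h import *
import pickle
C={n:cap(n,n+'18.png') for n in ['side','top']}
S=st();pickle.dump(C,open('d18.pkl','wb'))
im=C['side']['pixels'][120:270,240:440,::-1]; cv2.imwrite('pics/sz18.png',cv2.resize(im,None,fx=4,fy=4,interpolation=cv2.INTER_CUBIC)[:600])
E
```

```text
t 22.5 p [0.5344 0.1112 0.2715] yaw -129.42 xax [ 6.e-04 -2.e-04 -1.e+00] F [-0.04 -0.05  0.5 ] open -0.1 q [  0.   20.9  90.1  -0.   69.  129.5]
```

View pics/sz18.png

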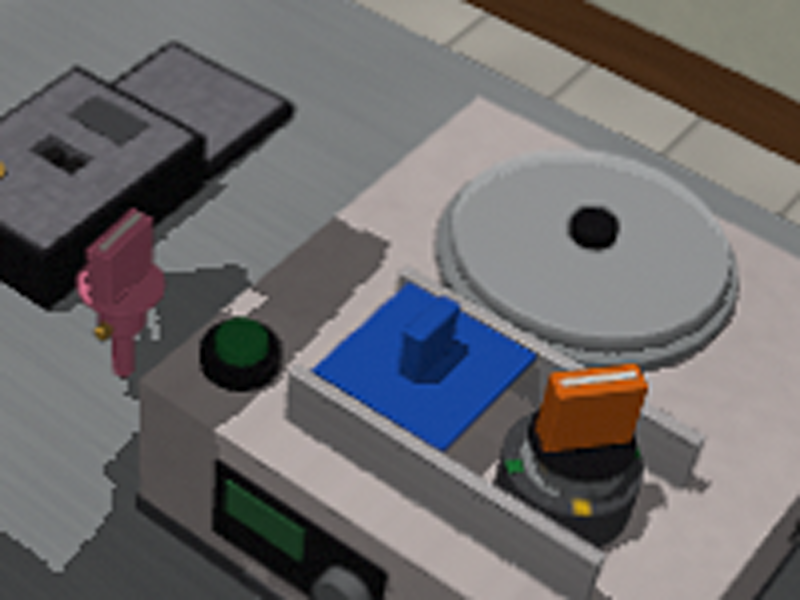

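View pics/top18.png

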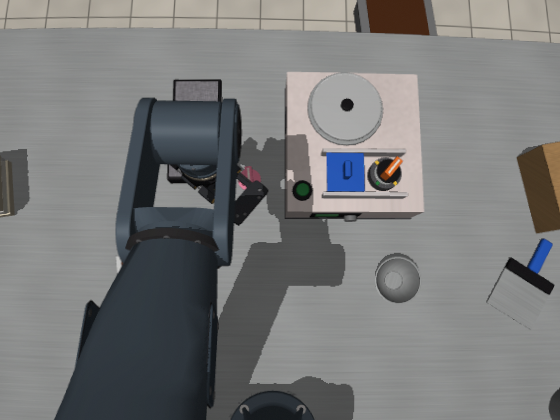

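```bash
python3 - <<'E'
from h import *
print(hand_in())
E
```

```text
the job is handed in; nothing more can be done
None
```

The tempering tank is ready and the job is handed in at about 22.5 s of the 72 s allowed. No verdict was reported.

**What I did**
- **Shutter:** I pinched the fin and slid it about 88–89 mm towards +y.
- **Probe:** I pulled the orange-handled probe out of its foam and lowered it into the yellow slots. I pushed it to roughly 38 mm below the port origin and turned it 80° clockwise to the green marks. Then I let it rise and released it.
- **Start button:** I pressed it until it bottomed out (the force rose from about 5 N to 32 N), then moved the arm clear.

**Last checks**
- **Probe:** it is upright, with its handle top at about 0.211 m against the 0.209 m expected at home. The handle lies at −38° to −39.6°, where the lock line measured about −39.5°. The cameras put it within about 2.5 mm of the port axis.
- **Shutter and button:** in the final picture the shutter is open and the button looks up again.
- **Bowl and mould:** the bowl looks unmoved. The mould was hidden by the arm in the final top picture, so I did not re-check it, but the arm stayed well above it throughout.
- **Wrist force:** with the arm clear, it reads near zero.

**Disagreements:** the cameras differed by 1–2 mm on the port centre. One side-camera reading put the probe tip 5.6 mm off while it was above the port. A closer look showed I had picked the wrong pixel, and the probe then went in without resistance until it met the spring.

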